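# Open the stuck case and lay out engine pods for gluing

### The arm

A 7-joint arm with a two-finger parallel gripper is mounted at the origin on the work surface. World frame = base frame: x ahead of the robot, y to its left, z up, the work surface at z = 0. Lengths are in m, angles in rad, forces in N, time in s.
With the tool pointing down it reaches from about 0.425 to 0.975 m from the base axis. Payload 16.7 kg.
Tool frame: the origin (TCP) lies between the finger pads; the fingertips stand robot.finger_overhang ahead of it and the grasp point (between the pads) lies 2 mm behind it (robot.finger_overhang is the distance from the TCP to the fingertips, in m); z points along the fingers, x is the direction in which the jaws open and shut, and the axes are right-handed (so a half turn about z gives the same grasp; the last joint's range is limited). The gripper opens to 85 mm and grips with 20 to 120 N. Pads are 22 mm wide; open, the fingers measure 114 mm over their backs; the gripper's body (76 mm by 85 mm) begins 54 mm behind the grasp point. The pads swing forward as they close: fully open they stand 13 mm farther back than shut.
Start: joints at [0.972, 0.426, 0.074, 1.606, -0.034, 1.111, -0.067], TCP at [0.293, -0.608, 0.248] pointing down, gripper open.
Joint ranges: [-2.85, 2.85], [-0.5, 2.14], [-1.23, 1.37], [0.21, 2.46], [-1.02, 4.16], [0.16, 2.05], [-2.73, 2.73]. Speed limits (rad/s): [1.89, 1.89, 2.39, 2.39, 3.01, 3.01, 3.01].

### API

Orientations are given as a rotation vector (axis times angle).
In Python, from cell import robot gives the robot as it stands. The module is installed in compiled form; this text tells all that it offers.
- The arm moves only by the tool servo_tool, never from a script. Its argument "motion" is a list of rows, each an object with "xyz": the shift along the tool's x, y, z in mm, a list of three; "delta_rot": the turn, a rotation vector about the tool's x, y, z in degrees, a list of three; "hand": the opening, from -1 (shut) to 1 (fully open), so that 0 is half open. A call has 1 to 12 rows; each row is the pose to reach, as a shift and turn from the pose commanded when the call began, along the tool's axes at that moment; what a row does not reach only later rows make up. A row lasts 1/8 s, in which the tool goes at most 62.5 mm and 10.7 degrees, less where a joint would pass 70% of its speed; a pose out of reach is approached as far as the arm can. A call with a gripper value outside its range is refused whole. The fingers move at their own pace and stop on an object; the grip force is fixed at half the most. Time passes only in rows, so rows that repeat a pose let the fingers close. It gives the time, the measured TCP pose, the force and the opening at its end, in the units of the state.
- robot.read_state(): the state, without advancing time (a new reading comes with each control period).
- robot.snapshot(name): name is "scene" or "top" or "wrist"; returns a dict with "frame" (384x512x3 uint8, blue, green, red), "fovy" (degrees; the focal length in pixels is half the picture's height over the tangent of half this angle, whatever the lens; pixels are square), "cx", "cy" (the principal point, pixels), "extrinsics" (4x4, takes a point from world to camera coordinates). Camera axes: x right, y down, z forward; pixel columns grow to the right and rows downward; lengths in m; the calibration is good to about 2 mm. A picture is of the moment at which its call begins. There is no depth.
- robot.hand_in(): hands the job in, once; it reports no verdict.
The state is a dict: "clock": time; "qpos": joint angles; "joint_velocities": joint speeds; "tau": joint torques, N m; "tcp_pos": TCP position; "eef_rot": TCP orientation; "contact_force": force on the tool from outside, world axes, zero at the start; "torque": the same for the moment, N m; "grip_width": opening from 0.0 (shut) to 1.0 (fully open).
Only numpy, scipy, OpenCV 4.12 (cv2) and the standard library are available. Lean on these libraries where they do the work, as an engineer would, in place of code of your own. Each camera call takes 0.05 s, during which the arm holds its last target.

### The job

The lid of the grey parts case is stuck: pick up the opening knife, work its blade into the slot in the case's front and lever the lid up with the blade, not with the fingers, then swing the lid wide open. Take out every engine pod in the case, steady it and settle it with its flat glue face down on the green board, lying still. Finish by shutting the lid fully and leaving the knife lying flat on the cork mat, handle on the mat; leave the mug, glue bottle and paint jar where they stand.

Things in the scene. Friction and masses are not known exactly. Their poses are not given: they have to be found in the camera images.
- case: grey open-topped parts case, fixed, 146 x 236 mm (x, y) and 46 mm high, walls and floor 5 mm. Origin at the centre of its underside; front (with the pry slot) towards -x, hinge along the +x rim. Three 14 mm high, 4 mm thick ribs at y = -50, 0, 50 mm divide it into four bays, each holding at most one pod lying along x, either way round
- pry_slot (a point): centre of the pry slot at the outer face of the case's front wall: 60 mm wide (y), 9 mm high (from 37 mm above the table up to the lid's underside at 46 mm), open through the 5 mm wall
- hinge_line (a point): middle of the lid's hinge line, on the case's far top rim, 46 mm above the table
- lid (a joint): lid angle in rad: 0 shut, grows as the front edge rises, stop at 1.85 (leaning a little beyond upright). Stiff hinge: it stays where it is left, about 4 N at the front edge moves it
- lid_edge (a point): middle of the lid's front edge, on its underside. The lid is a clear plate with an orange frame, 146 x 236 x 5 mm, no handle, flush with the case's outer faces; its underside turns about the hinge line, 146 mm from it to this edge; 200 g
- knife: opening knife, 195 mm long, 90 g: wooden handle 95 x 20 x 18 mm (x, y, z) and flat steel blade 100 x 16 x 2.5 mm. Origin at the centre of the handle's underside; blade along +x at 9 mm above the underside, its end 147.5 mm from the origin. Balances 28 mm ahead of the origin, on the handle
- knife_tip (a point): end of the blade, mid-thickness
- mat: cork mat, fixed, 250 x 100 mm (x, y), 3 mm thick, origin at the centre of its underside
- board: green glue-up board with white lines, fixed, 140 x 270 mm (x, y), 6 mm thick, origin at the centre of its underside
- mug: blue mug, 76 mm wide, 85 mm high, bystander; origin at the centre of its underside
- glue: yellow glue bottle, 40 mm wide, 110 mm high, bystander; origin at the centre of its underside
- paint: amber paint jar, 44 mm wide, 50 mm high, bystander; origin at the centre of its underside
- pod_a: cream resin engine pod, a round-backed bar of D section, 46 mm long (body x), about 60 g. Origin on the axis of its round back (radius 18 mm), mid-length. The one flat glue face (28 mm wide, blue stripe) is 11 mm from the origin on the +y side; a heavy brass strip runs along the -z side. End faces flat: pinch it end to end (along x). May be absent
- pod_b: engine pod, same as pod_a, may be absent. Any pod on its round back rests, and rocks about, brass strip down with the flat face sideways (origin 18 mm above its support). Flat face down (body y pointing down) it is stable, origin 11 mm above the support; let go with that face within 40 degrees of straight down, it tips onto it by itself
- pod_c: engine pod, same as pod_a, may be absent
- pod_d: engine pod, same as pod_a, may be absent
There are look-alikes about, which are no part of the job. Of the things like the knife, leave any that is black, pink or turquoise; of the rest the larger one is meant.

How it is judged:
On the way, in this order (a step that is already met when the one before it is completed fails the run):
1. the blade has levered the lid up by more than 0.2 rad, blade against the lid and no finger touching the lid (value of joint lid above 0.2 rad and contact force between knife and lid above 0.3 N and contact force between the fingers and lid below 0.1 N), for 0.1 s.
2. the lid is swung wide open, beyond 1.3 rad (value of joint lid above 1.3 rad), for 0.2 s.
3. every pod lies at rest on the board, flat face down (angle between each of pod_a, pod_b, pod_c, pod_d's own y axis and vertical above 3 rad and x of pod_a in the frame of board between -0.07 and 0.07 m and y of pod_a in the frame of board between -0.135 and 0.135 m and z of pod_a in the frame of board between 0.012 and 0.021 m and linear speed of each of pod_a, pod_b, pod_c, pod_d below 0.03 m/s and x of pod_b in the frame of board between -0.07 and 0.07 m and y of pod_b in the frame of board between -0.135 and 0.135 m and z of pod_b in the frame of board between 0.012 and 0.021 m and x of pod_c in the frame of board between -0.07 and 0.07 m and y of pod_c in the frame of board between -0.135 and 0.135 m and z of pod_c in the frame of board between 0.012 and 0.021 m and x of pod_d in the frame of board between -0.07 and 0.07 m and y of pod_d in the frame of board between -0.135 and 0.135 m and z of pod_d in the frame of board between 0.012 and 0.021 m), for 0.3 s.
At the end, for the whole second after the job is handed in: Every pod still, flat face down on the board (within 0.14 rad, origin over the board and 12 to 21 mm above its underside); lid under 0.06 rad; knife flat and still on the mat, handle's centre within 120 mm along and 48 mm across of the mat's centre (all of step 3 and x of knife in the frame of mat between -0.12 and 0.12 m and y of knife in the frame of mat between -0.048 and 0.048 m and z of knife in the frame of mat below 0.012 m and angle between knife's own z axis and vertical below 0.15 rad and value of joint lid below 0.06 rad and linear speed of knife below 0.03 m/s); the robot touches nothing.
It fails at once if the mug is pushed more than 30 mm (distance of mug from where it was at the start of the episode above 0.03 m).
It fails at once if the glue bottle is pushed more than 30 mm (distance of glue from where it was at the start of the episode above 0.03 m).
It fails at once if the paint jar is pushed more than 30 mm (distance of paint from where it was at the start of the episode above 0.03 m).
Of pod_a, pod_b, pod_c, pod_d only 2 to 4 are there at a start; the rules pass over those that are not, and their reading is None.
At some moment in a run one of knife may be knocked a few centimetres aside while the robot is not near it.
It also fails if it takes over 210 s, if anything falls off the work surface, if the arm or the gripper's body presses on something with over 40 N, if the wrist force passes 120 N, or if a joint passes its speed limit or range.

## Working session

There is one attempt and no reset: what is moved stays moved. The work goes in short steps, Python scripts to look and compute and a tool call to move; the robot and the scene stay as the last step left them, time stands still between calls to the robot, and variables do not carry over. Pictures are saved under pics/ and viewed, and the job is handed in when it is done.

Besides the shell and the picture viewer there is one more tool, called after "Request:" as name(argument=value, ...) on one line, values as JSON. servo_tool: Moves the arm, as the interface text tells. Its arguments: {"type":"object","properties":{"motion":{"type":"array","items":{"type":"object","properties":{"xyz":{"type":"array","items":{"type":"number"}},"delta_rot":{"type":"array","items":{"type":"number"}},"hand":{"type":"number"}}}}},"required":["motion"]}

```bash
mkdir -p pics; cat > h.py <<'E'
import numpy as np, cv2
from scipy.spatial.transform import Rotation as R
from cell import robot
def snap(n,f=None):
    s=robot.snapshot(n)
    if f: cv2.imwrite('pics/'+f+'.png',s['frame'])
    return s
def K(s):
    f=s['frame'].shape[0]/2/np.tan(np.radians(s['fovy'])/2); return f,s['cx'],s['cy']
def ray(s,u,v):
    f,cx,cy=K(s);E=np.array(s['extrinsics']);Rm=E[:3,:3];t=E[:3,3]
    return -Rm.T@t, Rm.T@np.array([(u-cx)/f,(v-cy)/f,1.])
def onz(s,u,v,z):
    c,d=ray(s,u,v); return c+d*(z-c[2])/d[2]
def proj(s,p):
    f,cx,cy=K(s);E=np.array(s['extrinsics']);q=E[:3,:3]@np.array(p)+E[:3,3]
    return np.array([f*q[0]/q[2]+cx,f*q[1]/q[2]+cy])
def st():
    s=robot.read_state();return s
def show():
    s=st();Rm=R.from_rotvec(s['eef_rot']).as_matrix()
    print('t',round(s['clock'],2),'tcp',np.round(s['tcp_pos'],4),'F',np.round(s['contact_force'],1),'g',round(s['grip_width'],3));print(np.round(Rm,3));print('q',np.round(s['qpos'],2))
def rel(p,Rt=None):
    """shift (mm) & rotvec (deg) in tool axes from current measured pose to p,Rt"""
    s=st();Rm=R.from_rotvec(s['eef_rot']).as_matrix()
    print('xyz',np.round(1000*Rm.T@(np.array(p)-s['tcp_pos']),1))
    if Rt is not None: print('rot',np.round(np.degrees(R.from_matrix(Rm.T@Rt).as_rotvec()),2))
E
python3 - <<'E'
from h import *
for n in('scene','top','wrist'):
    s=snap(n,n+'0');print(n,s['fovy'],s['cx'],s['cy'],np.round(s['extrinsics'],3).tolist())
show();print(robot.finger_overhang)
E
```

```text
scene 49.59161543623127 254.28100682971905 190.67627191355353 [[0.683, 0.731, 0.001, -0.343], [0.514, -0.479, -0.711, -0.207], [-0.519, 0.486, -0.703, 1.475], [0.0, 0.0, 0.0, 1.0]]
top 42.152123588906036 259.4356555444173 197.70168237042006 [[-0.023, -1.0, -0.001, 0.018], [-0.992, 0.023, -0.126, 0.469], [0.126, -0.002, -0.992, 1.353], [0.0, 0.0, 0.0, 1.0]]
wrist 63.72678314710823 255.90051054582702 189.6189582903583 [[0.434, -0.901, -0.001, -0.675], [-0.855, -0.413, 0.313, -0.039], [-0.282, -0.135, -0.95, 0.38], [0.0, 0.0, 0.0, 1.0]]
t 0.15 tcp [ 0.2933 -0.6076  0.2478] F [-0.5 -0.2  0.4] g 1.0
[[ 0.435 -0.901 -0.   ]
 [-0.901 -0.435  0.001]
 [-0.001  0.    -1.   ]]
q [ 0.97  0.43  0.07  1.61 -0.03  1.11 -0.07]
0.017
```

View pics/scene0.png

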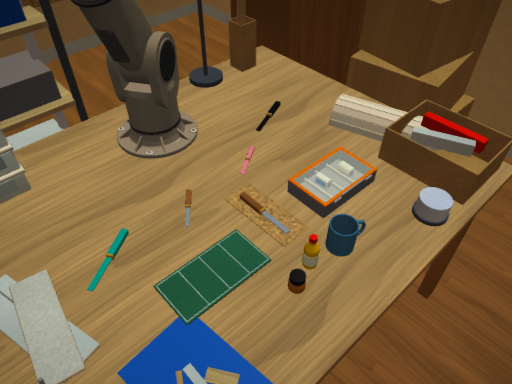

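View pics/top0.png

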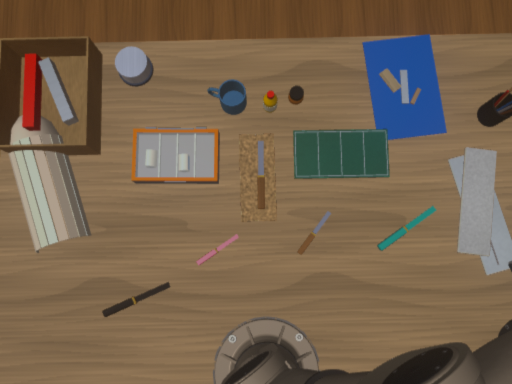

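View pics/wrist0.png

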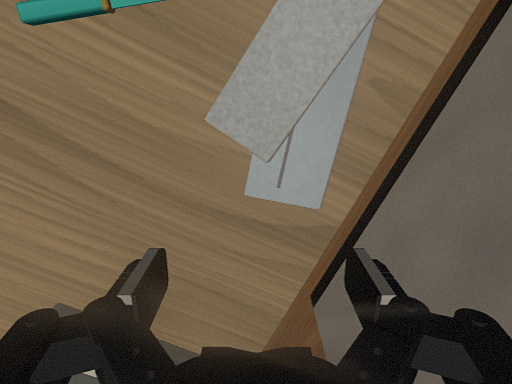

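```bash
python3 - <<'E'
from h import *
t=cv2.imread('pics/top0.png');s=cv2.imread('pics/scene0.png')
a=cv2.resize(t[115:235,125:325],None,fx=4,fy=4,interpolation=cv2.INTER_CUBIC);cv2.imwrite('pics/z1.png',a)
a=cv2.resize(s[135:310,150:390],None,fx=3.3,fy=3.3,interpolation=cv2.INTER_CUBIC);cv2.imwrite('pics/z2.png',a)
E
```

```text
(no output)
```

View pics/z1.png

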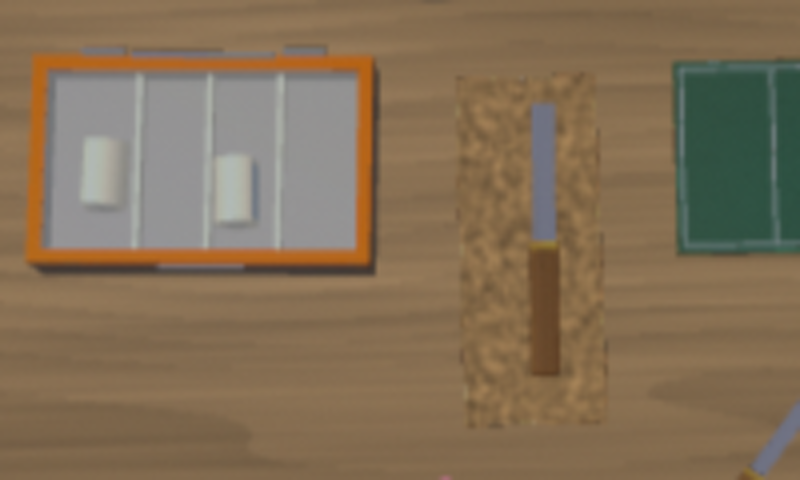

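View pics/z2.png

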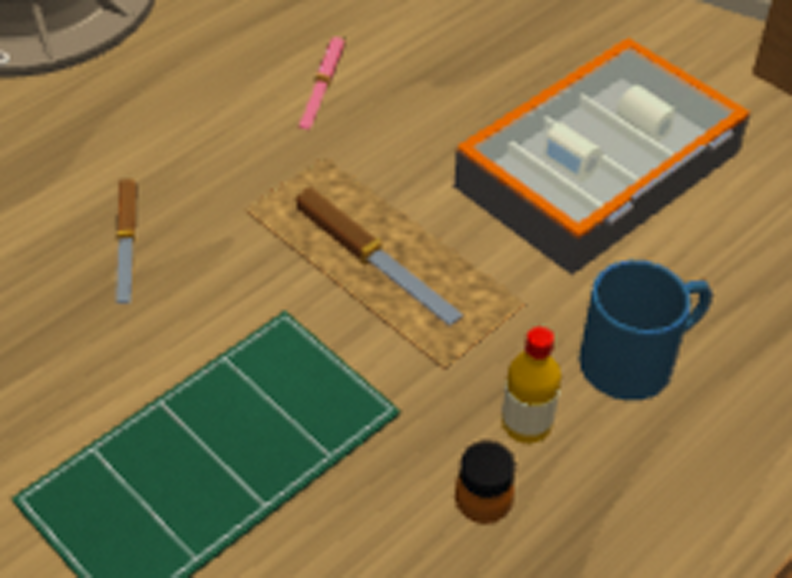

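```bash
cat >> h.py <<'E'
def rect(s,mask,z,sel=None):
    n,l,stt,c=cv2.connectedComponentsWithStats(mask.astype(np.uint8))
    i=1+np.argmax(stt[1:,4]) if sel is None else l[sel[1],sel[0]]
    pts=np.argwhere(l==i)[:,::-1]
    W=np.array([onz(s,u,v,z)[:2] for u,v in pts]).astype(np.float32)
    return cv2.minAreaRect(W),W
E
python3 - <<'E'
from h import *
s=snap('top');f=s['frame'];hsv=cv2.cvtColor(f,cv2.COLOR_BGR2HSV);H,S,V=[hsv[...,i].astype(int) for i in range(3)]
m=(H>4)&(H<16)&(S>200)&(V>140);m[:,:120]=0;m[:,230:]=0
print('lid',rect(s,m,.051)[0])
c,d=ray(s,256,192);print('cam',c)
m=(H>65)&(H<95)&(S>80)&(V<130);m[:,:285]=0;m[:,395:]=0;m[:115]=0;m[200:]=0
m=cv2.morphologyEx(m.astype(np.uint8),cv2.MORPH_CLOSE,np.ones((7,7)))
print('board',rect(s,m,.006)[0])
for n,(u,v) in dict(kt=(260.8,141),kg=(260.8,176),kend=(260.8,208.5)).items(): print(n,onz(s,u,v,.012))
for n,(u,v) in dict(m1=(239.5,134),m2=(274,133.5),m3=(276,221.5),m4=(242,221.5)).items(): print(n,onz(s,u,v,.003))
# pods: bright cream
m=(V>195)&(S<60);m[:,:140]=0;m[:,212:]=0;m[:140]=0;m[177:]=0
n,l,q,cc=cv2.connectedComponentsWithStats(m.astype(np.uint8))
for i in range(1,n):
    if q[i,4]>40:
        print('pod',q[i],cc[i],onz(s,*cc[i],.036))
print('mug',onz(s,232,97,.08),'glue',onz(s,270,95,.11),'paint',onz(s,296,94,.05))
E
```

```text
lid ((0.5928916931152344, 0.23833134770393372), (0.23560409247875214, 0.14184856414794922), 87.8525390625)
cam [0.2959207  0.00958117 1.40092299]
board ((0.5949329137802124, -0.23028017580509186), (0.26032957434654236, 0.13540831208229065), 89.64707946777344)
kt [ 0.63485604 -0.00069087  0.012     ]
kg [0.53372895 0.00168569 0.012     ]
kend [0.44143401 0.0038547  0.012     ]
m1 [0.65906441 0.05998286 0.003     ]
m2 [ 0.65821358 -0.03921926  0.003     ]
m3 [ 0.40465464 -0.03803924  0.003     ]
m4 [0.40687542 0.05752249 0.003     ]
mug [0.74352116 0.07589099 0.08      ] glue [ 0.73650825 -0.02759789  0.11      ] paint [ 0.75817474 -0.1023662   0.05      ]
```

```bash
cat >> h.py <<'E'
def down(a):
    """tool pointing down, tool x at world heading a (deg)"""
    a=np.radians(a);x=np.array([np.cos(a),np.sin(a),0]);z=np.array([0,0,-1.]);return np.c_[x,np.cross(z,x),z]
E
python3 - <<'E'
from h import *
rel([.521,.0021,.15],down(-91.35))
E
```

```text
xyz [-450.1 -470.1   98.2]
rot [2.000e-02 5.000e-02 2.711e+01]
```

Request:
servo_tool(motion=[{"xyz": [-450, -470, 98], "delta_rot": [0, 0, 27.1], "hand": 0.2}, {"xyz": [-450, -470, 98], "delta_rot": [0, 0, 27.1], "hand": 0.2}, {"xyz": [-450, -470, 98], "delta_rot": [0, 0, 27.1], "hand": 0.2}, {"xyz": [-450, -470, 98], "delta_rot": [0, 0, 27.1], "hand": 0.2}, {"xyz": [-450, -470, 98], "delta_rot": [0, 0, 27.1], "hand": 0.2}, {"xyz": [-450, -470, 98], "delta_rot": [0, 0, 27.1], "hand": 0.2}, {"xyz": [-450, -470, 98], "delta_rot": [0, 0, 27.1], "hand": 0.2}, {"xyz": [-450, -470, 98], "delta_rot": [0, 0, 27.1], "hand": 0.2}, {"xyz": [-450, -470, 98], "delta_rot": [0, 0, 27.1], "hand": 0.2}, {"xyz": [-450, -470, 98], "delta_rot": [0, 0, 27.1], "hand": 0.2}, {"xyz": [-450, -470, 98], "delta_rot": [0, 0, 27.1], "hand": 0.2}, {"xyz": [-450, -470, 98], "delta_rot": [0, 0, 27.1], "hand": 0.2}])

```text
clock: 1.7
tcp_pos: [0.5215, 0.0047, 0.1498]
eef_rot: [-2.2, 2.242, 0.002]
contact_force: [-0.2, -0.9, 0.2]
grip_width: 0.601
```

```bash
python3 - <<'E'
from h import *
show();snap('wrist','w1');snap('top','t1');rel([.521,.0021,.021],down(-91.35))
E
```

```text
t 1.7 tcp [0.5215 0.0047 0.1498] F [-0.2 -0.9  0.2] g 0.601
[[-0.019 -1.    -0.   ]
 [-1.     0.019  0.001]
 [-0.001  0.001 -1.   ]]
q [ 0.02  0.3  -0.17  2.03  0.07  0.81 -1.79]
xyz [ -0.7  -0.2 129.2]
rot [ 0.03 -0.01  0.03]
```

View pics/w1.png

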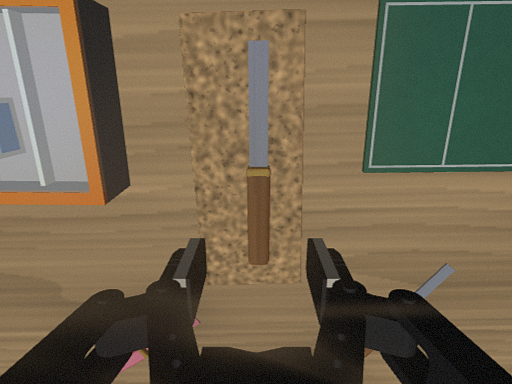

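```bash
python3 - <<'E'
from h import *
s=snap('wrist')
for n,p,z in (('tip',(258.5,41),.012),('ferr',(258.5,168),.021),('ferrblade',(258.5,168),.014),('hend',(258.5,264),.021)): print(n,onz(s,*p,z))
show()
E
```

```text
tip [ 0.63671497 -0.00363454  0.012     ]
ferr [ 0.53794224 -0.00152628  0.021     ]
ferrblade [ 0.53616554 -0.00155003  0.014     ]
hend [4.45106838e-01 3.82410622e-04 2.10000000e-02]
t 1.85 tcp [0.5208 0.0009 0.1503] F [-0.9 -0.4 -0.3] g 0.606
[[-0.024 -1.    -0.   ]
 [-1.     0.024 -0.   ]
 [ 0.     0.    -1.   ]]
q [ 0.02  0.3  -0.17  2.03  0.07  0.81 -1.79]
```

Request:
servo_tool(motion=[{"xyz": [1, -2, 60], "delta_rot": [0, 0, 0], "hand": 0.2}, {"xyz": [1, -2, 100], "delta_rot": [0, 0, 0], "hand": 0.2}, {"xyz": [1, -2, 129], "delta_rot": [0, 0, 0], "hand": 0.2}, {"xyz": [1, -2, 129], "delta_rot": [0, 0, 0], "hand": 0.2}, {"xyz": [1, -2, 129], "delta_rot": [0, 0, 0], "hand": -1}, {"xyz": [1, -2, 129], "delta_rot": [0, 0, 0], "hand": -1}, {"xyz": [1, -2, 129], "delta_rot": [0, 0, 0], "hand": -1}, {"xyz": [1, -2, 129], "delta_rot": [0, 0, 0], "hand": -1}, {"xyz": [1, -2, 129], "delta_rot": [0, 0, 0], "hand": -1}, {"xyz": [1, -2, 129], "delta_rot": [0, 0, 0], "hand": -1}])

```text
clock: 3.1
tcp_pos: [0.524, 0.0004, 0.0231]
eef_rot: [-2.194, 2.246, -0.003]
contact_force: [-2.0, -0.8, 9.0]
grip_width: 0.218
```

Request:
servo_tool(motion=[{"xyz": [0, 0, -60], "delta_rot": [0, 0, 0], "hand": -1}, {"xyz": [0, 0, -110], "delta_rot": [0, 0, 0], "hand": -1}, {"xyz": [0, 0, -110], "delta_rot": [0, 0, 0], "hand": -1}])

```text
clock: 3.48
tcp_pos: [0.5254, 0.0007, 0.1362]
eef_rot: [-2.191, 2.243, -0.008]
contact_force: [0.2, -1.1, -2.6]
grip_width: 0.216
```

```bash
python3 - <<'E'
from h import *
show();snap('wrist','w2');snap('scene','s2');
s=snap('top');f=s['frame'];hsv=cv2.cvtColor(f,cv2.COLOR_BGR2HSV);H,S,V=[hsv[...,i].astype(int) for i in range(3)]
m=(H>4)&(H<16)&(S>200)&(V>140);m[:,:120]=0;m[:,230:]=0
print(rect(s,m,.051)[0]); rel([.38,.245,.12],down(-92.15))
E
```

```text
t 3.48 tcp [0.5254 0.0007 0.1362] F [ 0.2 -1.1 -2.6] g 0.216
[[-0.024 -1.     0.008]
 [-1.     0.024  0.   ]
 [-0.001 -0.008 -1.   ]]
q [ 0.02  0.32 -0.18  2.04  0.08  0.78 -1.79]
((0.592971920967102, 0.2383984923362732), (0.235463947057724, 0.14169320464134216), 87.8525390625)
xyz [-241.1  148.5   11.5]
rot [-0.03 -0.    0.81]
```

View pics/w2.png

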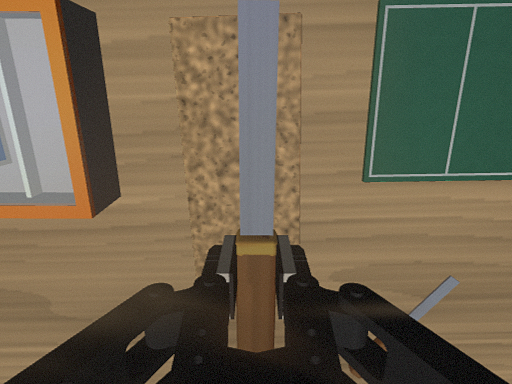

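View pics/s2.png

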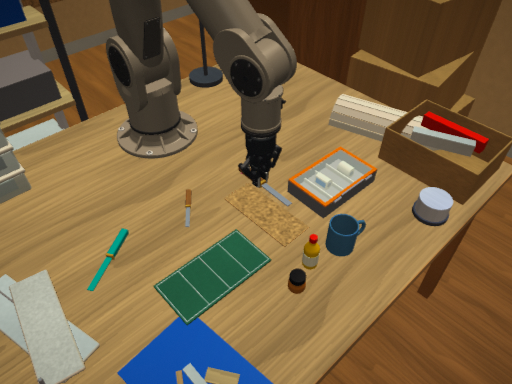

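Request:
servo_tool(motion=[{"xyz": [-240, 148, 11], "delta_rot": [0, 0, 0.8], "hand": -1}, {"xyz": [-240, 148, 11], "delta_rot": [0, 0, 0.8], "hand": -1}, {"xyz": [-240, 148, 11], "delta_rot": [0, 0, 0.8], "hand": -1}, {"xyz": [-240, 148, 11], "delta_rot": [0, 0, 0.8], "hand": -1}, {"xyz": [-240, 148, 11], "delta_rot": [0, 0, 0.8], "hand": -1}, {"xyz": [-240, 148, 11], "delta_rot": [0, 0, 0.8], "hand": -1}, {"xyz": [-240, 148, 11], "delta_rot": [0, 0, 0.8], "hand": -1}])

```text
clock: 4.5
tcp_pos: [0.3806, 0.2432, 0.1197]
eef_rot: [2.178, -2.262, -0.0]
contact_force: [0.0, -0.2, -0.7]
grip_width: 0.217
```

```bash
python3 - <<'E'
from h import *
show();snap('wrist','w3');snap('scene','s3');s=snap('top','t3');
cv2.imwrite('pics/t3z.png',cv2.resize(s['frame'][110:260,110:260],None,fx=4,fy=4,interpolation=cv2.INTER_CUBIC))
f=cv2.imread('pics/s3.png');cv2.imwrite('pics/s3z.png',cv2.resize(f[100:230,230:400],None,fx=4,fy=4,interpolation=cv2.INTER_CUBIC))
show()
E
```

```text
t 4.5 tcp [0.3806 0.2432 0.1197] F [ 0.  -0.2 -0.7] g 0.217
[[-0.037 -0.999 -0.001]
 [-0.999  0.037 -0.001]
 [ 0.001  0.001 -1.   ]]
q [-0.43  0.26 -0.31  2.19  0.12  0.71 -2.44]
t 4.65 tcp [0.3811 0.243  0.1201] F [ 0.1 -0.2 -1.3] g 0.216
[[-0.039 -0.999 -0.   ]
 [-0.999  0.039 -0.   ]
 [ 0.     0.    -1.   ]]
q [-0.43  0.26 -0.31  2.19  0.12  0.71 -2.44]
```

View pics/w3.png

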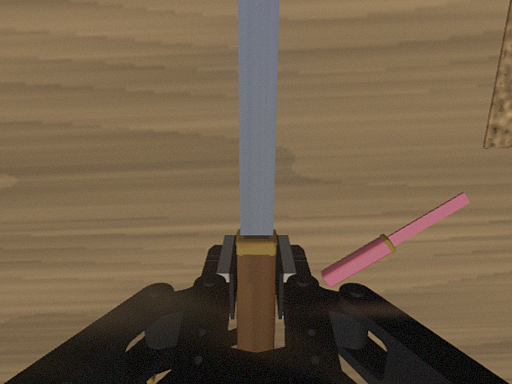

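View pics/t3z.png

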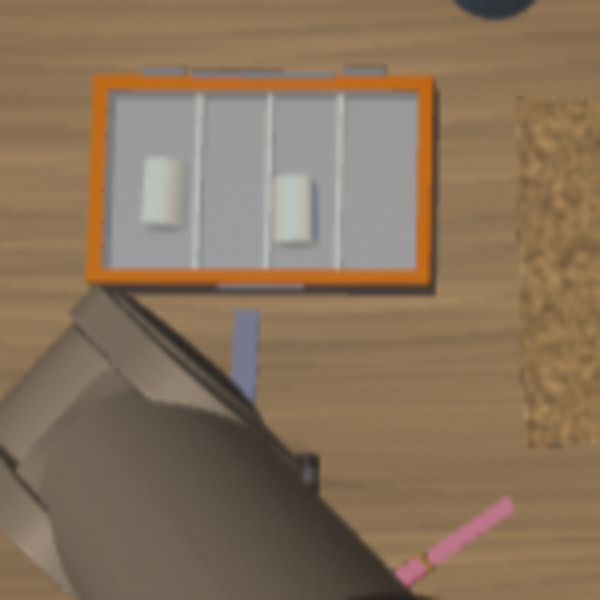

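View pics/s3z.png

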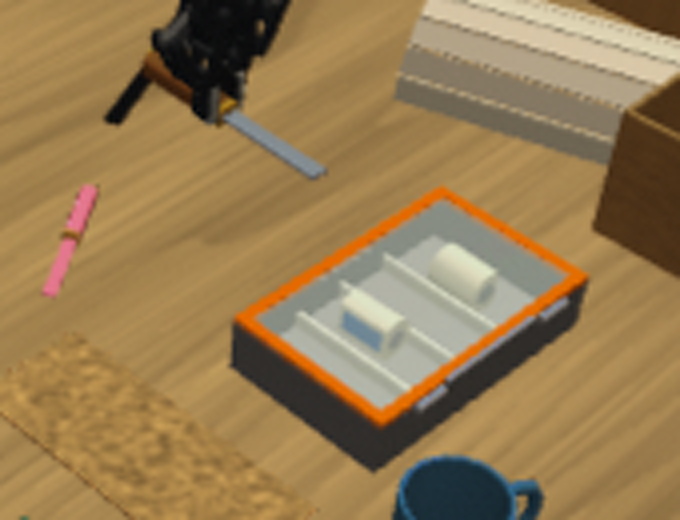

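```bash
python3 - <<'E'
from h import *
a=snap('top');b=snap('scene')
c1,d1=ray(a,171.7,187.7);c2,d2=ray(b,309.7,143.5)
A=np.c_[d1,-d2];x=np.linalg.lstsq(A,c2-c1,rcond=None)[0];p,q=c1+d1*x[0],c2+d2*x[1];print(p,q)
for z in(.037,.046): print(onz(a,174.9,181.8,z))
for z in(.11,): print(onz(a,171.7,187.7,z))
# front edge of lid bottom at left/right corners
for u in (132.5,217.5): print(onz(a,u,180.5,.051))
E
```

```text
[0.49191536 0.23693342 0.10621563] [0.49329213 0.2384448  0.10668945]
[0.51871461 0.24020369 0.037     ]
[0.51724448 0.2386819  0.046     ]
[0.49134247 0.23626888 0.11      ]
[0.52275255 0.35416759 0.051     ]
[0.51731254 0.12096486 0.051     ]
```

Request:
servo_tool(motion=[{"xyz": [0, 0, 40], "delta_rot": [0, 0, 0], "hand": -1}, {"xyz": [0, 0, 66], "delta_rot": [0, 0, 0], "hand": -1}, {"xyz": [0, 0, 66], "delta_rot": [0, 0, 0], "hand": -1}, {"xyz": [0, 0, 66], "delta_rot": [0, 0, 0], "hand": -1}])

```text
clock: 5.25
tcp_pos: [0.3811, 0.2442, 0.0551]
eef_rot: [-2.179, 2.262, -0.0]
contact_force: [-0.3, 0.5, -0.3]
grip_width: 0.214
```

```bash
python3 - <<'E'
from h import *
show();s=snap('scene');t=snap('top')
cv2.imwrite('pics/s4z.png',cv2.resize(s['frame'][120:220,240:380],None,fx=5,fy=5,interpolation=cv2.INTER_CUBIC))
cv2.imwrite('pics/t4z.png',cv2.resize(t['frame'][120:240,120:240],None,fx=5,fy=5,interpolation=cv2.INTER_CUBIC))
E
```

```text
t 5.25 tcp [0.3811 0.2442 0.0551] F [-0.3  0.5 -0.3] g 0.214
[[-0.038 -0.999  0.   ]
 [-0.999  0.038  0.   ]
 [-0.    -0.    -1.   ]]
q [-0.47  0.37 -0.28  2.23  0.2   0.56 -2.51]
```

View pics/s4z.png

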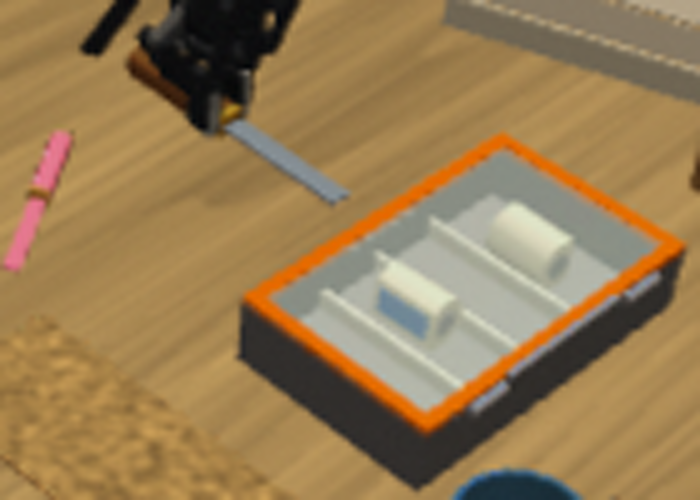

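View pics/t4z.png

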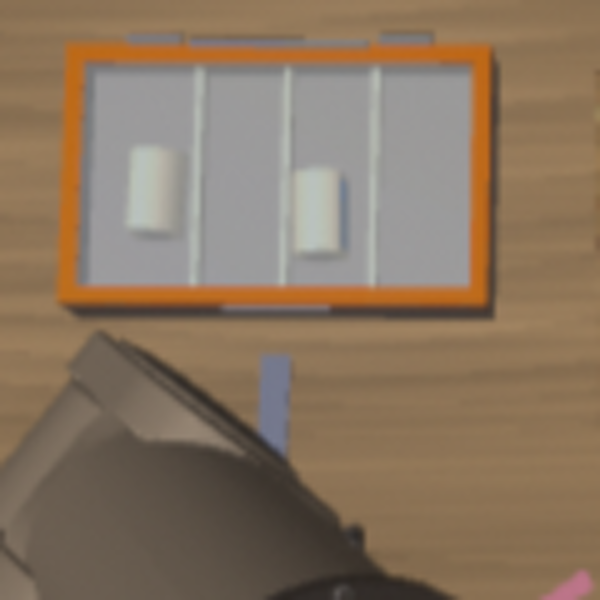

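```bash
cat >> h.py <<'E'
def tri(a,pa,b,pb):
    c1,d1=ray(a,*pa);c2,d2=ray(b,*pb);x=np.linalg.lstsq(np.c_[d1,-d2],c2-c1,rcond=None)[0]
    p,q=c1+d1*x[0],c2+d2*x[1];return (p+q)/2,np.linalg.norm(p-q)
E
python3 - <<'E'
from h import *
a=snap('top');b=snap('scene')
print(tri(a,(175.6,191),b,(308,159.6)));show()
# lid front-edge corner calibration
print(tri(a,(217.8,181),b,(325.5,206)), 'expect z .051')
E
```

```text
(array([0.49293386, 0.23829284, 0.04239213]), np.float64(0.0023169116322426563))
t 5.45 tcp [0.3812 0.2443 0.0553] F [-0.6 -0.4 -0.4] g 0.219
[[-0.038 -0.999  0.001]
 [-0.999  0.038  0.001]
 [-0.001 -0.001 -1.   ]]
q [-0.47  0.37 -0.28  2.23  0.2   0.56 -2.51]
(array([ 0.57344722,  0.16567537, -0.06003617]), np.float64(0.10577070366370755)) expect z .051
```

```bash
python3 - <<'E'
from h import *
a=snap('top');b=snap('scene')
print(proj(b,[.517,.121,.051]))
print(tri(a,(217.8,180.8),b,(289.0,178.8)))
E
```

```text
[287.49929366 178.85959321]
(array([0.51829425, 0.12221865, 0.05080314]), np.float64(0.005382557187225805))
```

Request:
servo_tool(motion=[{"xyz": [0, -14, 1], "delta_rot": [0, 0, 0], "hand": -1}, {"xyz": [0, -22, 1], "delta_rot": [0, 0, 0], "hand": -1}, {"xyz": [0, -29, 1], "delta_rot": [0, 0, 0], "hand": -1}, {"xyz": [0, -36, 1], "delta_rot": [0, 0, 0], "hand": -1}])

```text
clock: 6.05
tcp_pos: [0.4171, 0.2427, 0.0533]
eef_rot: [2.179, -2.263, -0.0]
contact_force: [0.2, -0.3, -1.2]
grip_width: 0.217
```

Request:
servo_tool(motion=[{"xyz": [0, -9, 0], "delta_rot": [0, 0, 0], "hand": -1}, {"xyz": [0, -18, 0], "delta_rot": [0, 0, 0], "hand": -1}, {"xyz": [0, -18, 0], "delta_rot": [0, 0, 0], "hand": -1}])

```text
clock: 6.42
tcp_pos: [0.4353, 0.242, 0.0533]
eef_rot: [-2.179, 2.263, -0.0]
contact_force: [0.7, -0.3, -0.6]
grip_width: 0.214
```

```bash
python3 - <<'E'
from h import *
show();s=snap('scene');t=snap('top')
cv2.imwrite('pics/s5z.png',cv2.resize(s['frame'][120:220,240:380],None,fx=5,fy=5,interpolation=cv2.INTER_CUBIC))
E
```

```text
t 6.42 tcp [0.4353 0.242  0.0533] F [ 0.7 -0.3 -0.6] g 0.214
[[-0.038 -0.999  0.   ]
 [-0.999  0.038  0.   ]
 [-0.    -0.    -1.   ]]
q [-0.41  0.43 -0.27  2.13  0.2   0.6  -2.43]
```

View pics/s5z.png

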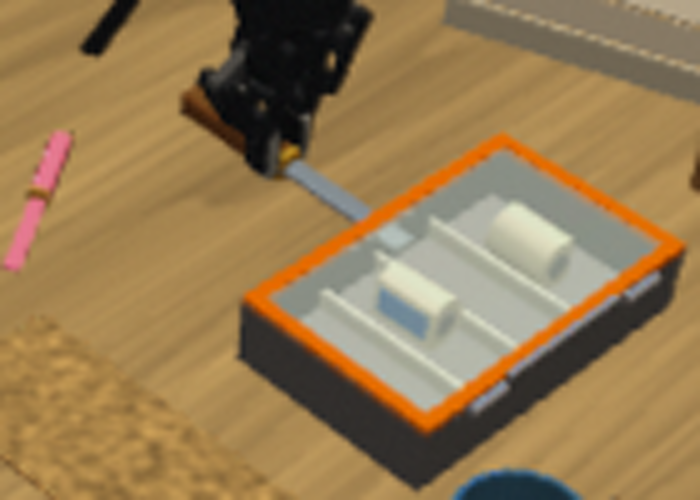

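Request:
servo_tool(motion=[{"xyz": [0, 0, -5], "delta_rot": [0, 0, 0], "hand": -1}, {"xyz": [0, 0, -10], "delta_rot": [1, 0, 0], "hand": -1}, {"xyz": [0, 0, -15], "delta_rot": [3, 0, 0], "hand": -1}, {"xyz": [0, 0, -20], "delta_rot": [5, 0, 0], "hand": -1}, {"xyz": [0, 0, -20], "delta_rot": [5, 0, 0], "hand": -1}])

```text
clock: 7.15
tcp_pos: [0.4341, 0.2422, 0.0739]
eef_rot: [-2.137, 2.216, -0.098]
contact_force: [-0.6, -0.5, -2.9]
grip_width: 0.215
```

```bash
python3 - <<'E'
from h import *
show();s=snap('scene');t=snap('top')
cv2.imwrite('pics/s6z.png',cv2.resize(s['frame'][100:220,240:380],None,fx=5,fy=5,interpolation=cv2.INTER_CUBIC))
E
```

```text
t 7.15 tcp [0.4341 0.2422 0.0739] F [-0.6 -0.5 -2.9] g 0.215
[[-0.036 -0.995  0.088]
 [-0.999  0.036 -0.003]
 [-0.    -0.088 -0.996]]
q [-0.48  0.36 -0.23  2.18  0.27  0.56 -2.52]
```

View pics/s6z.png

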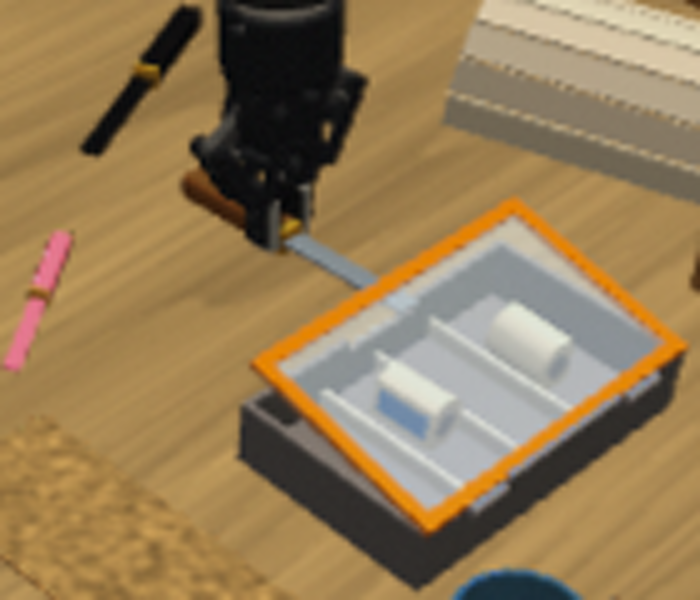

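Request:
servo_tool(motion=[{"xyz": [0, -5, -10], "delta_rot": [0, 0, 0], "hand": -1}, {"xyz": [0, -11, -19], "delta_rot": [0, 0, 0], "hand": -1}, {"xyz": [0, -17, -29], "delta_rot": [0, 0, 0], "hand": -1}, {"xyz": [0, -24, -39], "delta_rot": [0, 0, 0], "hand": -1}, {"xyz": [0, -24, -39], "delta_rot": [0, 0, 0], "hand": -1}])

```text
clock: 7.88
tcp_pos: [0.4565, 0.2415, 0.1154]
eef_rot: [-2.134, 2.217, -0.098]
contact_force: [-0.7, 0.5, -1.6]
grip_width: 0.214
```

```bash
python3 - <<'E'
from h import *
show();s=snap('scene');t=snap('top')
cv2.imwrite('pics/s7z.png',cv2.resize(s['frame'][100:220,240:380],None,fx=5,fy=5,interpolation=cv2.INTER_CUBIC))
E
```

```text
t 7.88 tcp [0.4565 0.2415 0.1154] F [-0.7  0.5 -1.6] g 0.214
[[-0.038 -0.995  0.089]
 [-0.999  0.038 -0.002]
 [-0.001 -0.089 -0.996]]
q [-0.43  0.32 -0.25  2.12  0.22  0.66 -2.45]
```

View pics/s7z.png

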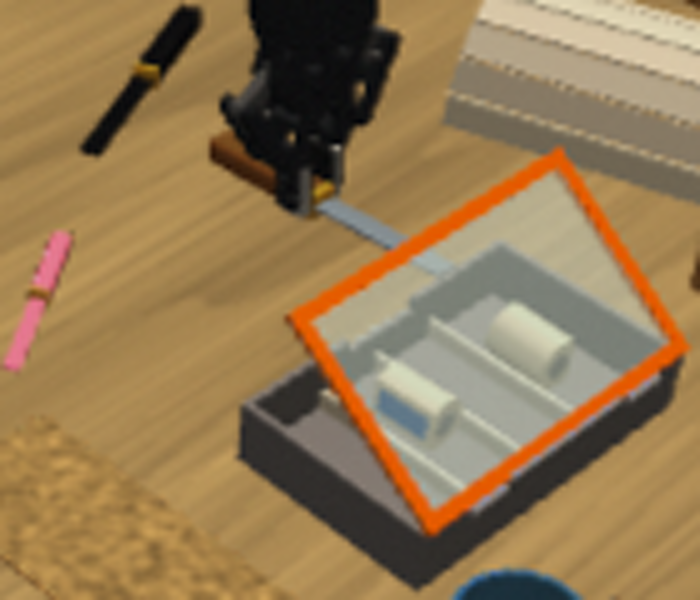

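Request:
servo_tool(motion=[{"xyz": [0, -8, -9], "delta_rot": [0, 0, 0], "hand": -1}, {"xyz": [0, -16, -18], "delta_rot": [0, 0, 0], "hand": -1}, {"xyz": [0, -26, -24], "delta_rot": [0, 0, 0], "hand": -1}, {"xyz": [0, -36, -30], "delta_rot": [0, 0, 0], "hand": -1}, {"xyz": [0, -47, -35], "delta_rot": [0, 0, 0], "hand": -1}, {"xyz": [0, -58, -39], "delta_rot": [0, 0, 0], "hand": -1}, {"xyz": [0, -67, -41], "delta_rot": [0, 0, 0], "hand": -1}, {"xyz": [0, -76, -43], "delta_rot": [0, 0, 0], "hand": -1}, {"xyz": [0, -85, -44], "delta_rot": [0, 0, 0], "hand": -1}, {"xyz": [0, -94, -44], "delta_rot": [0, 0, 0], "hand": -1}, {"xyz": [0, -94, -44], "delta_rot": [0, 0, 0], "hand": -1}, {"xyz": [0, -94, -44], "delta_rot": [0, 0, 0], "hand": -1}])

```text
clock: 9.48
tcp_pos: [0.5451, 0.2377, 0.1663]
eef_rot: [-2.136, 2.218, -0.097]
contact_force: [0.8, -0.4, -0.2]
grip_width: 0.214
```

```bash
python3 - <<'E'
from h import *
show();s=snap('scene');t=snap('top')
cv2.imwrite('pics/s8z.png',cv2.resize(s['frame'][80:220,240:380],None,fx=4,fy=4,interpolation=cv2.INTER_CUBIC))
cv2.imwrite('pics/t8z.png',cv2.resize(t['frame'][80:230,100:280],None,fx=4,fy=4,interpolation=cv2.INTER_CUBIC))
E
```

```text
t 9.47 tcp [0.5451 0.2377 0.1663] F [ 0.8 -0.4 -0.2] g 0.214
[[-0.038 -0.995  0.087]
 [-0.999  0.037 -0.003]
 [ 0.    -0.087 -0.996]]
q [-0.35  0.36 -0.24  1.91  0.18  0.82 -2.3 ]
```

View pics/s8z.png

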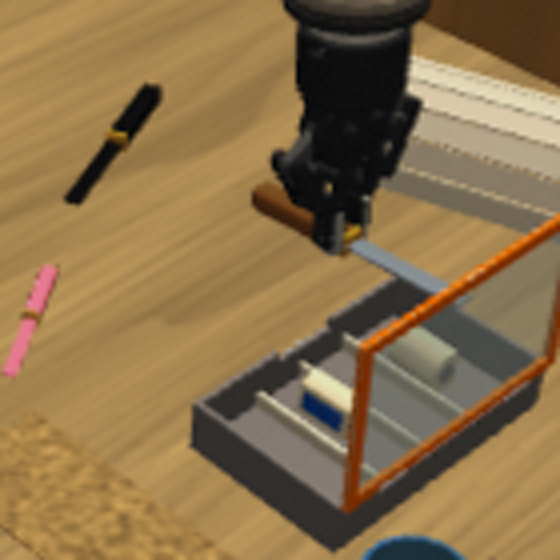

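View pics/t8z.png

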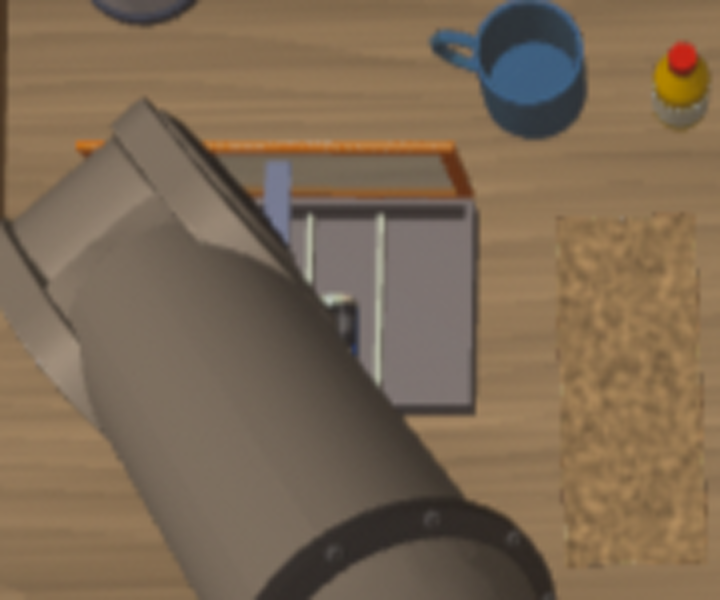

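```bash
python3 - <<'E'
from h import *
rel([.48,.24,.17],down(-92));rel([.50,.12,.17],down(-91.35));rel([.51,.004,.15],down(-91.35))
t=snap('top')
for z in (.18,.19):
  for u,v in ((190,117),(210,117)): print(onz(t,u,v,z))
E
```

```text
xyz [ 0.3 64.3 -9.3]
rot [-5.01 -0.   -0.14]
xyz [119.4  40.   -7.1]
rot [-5.01 -0.03 -0.79]
xyz [235.   27.4  14. ]
rot [-5.01 -0.03 -0.79]
[0.65994055 0.17763912 0.18      ]
[0.65875681 0.12719793 0.18      ]
[0.65695904 0.17626264 0.19      ]
[0.65578499 0.12623459 0.19      ]
```

Request:
servo_tool(motion=[{"xyz": [0, 60, -9], "delta_rot": [-5, 0, 0], "hand": -1}, {"xyz": [60, 60, -9], "delta_rot": [-5, 0, -0.8], "hand": -1}, {"xyz": [120, 40, -7], "delta_rot": [-5, 0, -0.8], "hand": -1}, {"xyz": [180, 33, 0], "delta_rot": [-5, 0, -0.8], "hand": -1}, {"xyz": [235, 27, 14], "delta_rot": [-5, 0, -0.8], "hand": -1}, {"xyz": [235, 27, 14], "delta_rot": [-5, 0, -0.8], "hand": -1}, {"xyz": [235, 27, 14], "delta_rot": [-5, 0, -0.8], "hand": -1}])

```text
clock: 10.5
tcp_pos: [0.5105, 0.0044, 0.1502]
eef_rot: [2.195, -2.247, 0.001]
contact_force: [-0.1, 0.6, -0.5]
grip_width: 0.22
```

```bash
python3 - <<'E'
from h import *
show();rel([.51,.004,.027],down(-91.35));
s=snap('wrist','w9')
for n in('top','scene'):snap(n,n[0]+'9')
E
```

```text
t 10.5 tcp [0.5105 0.0044 0.1502] F [-0.1  0.6 -0.5] g 0.22
[[-0.024 -1.     0.   ]
 [-1.     0.024 -0.   ]
 [ 0.    -0.    -1.   ]]
q [ 0.01  0.29 -0.17  2.06  0.07  0.81 -1.79]
xyz [  0.4   0.6 123.2]
rot [-0.02 -0.02  0.  ]
```

View pics/s9.png

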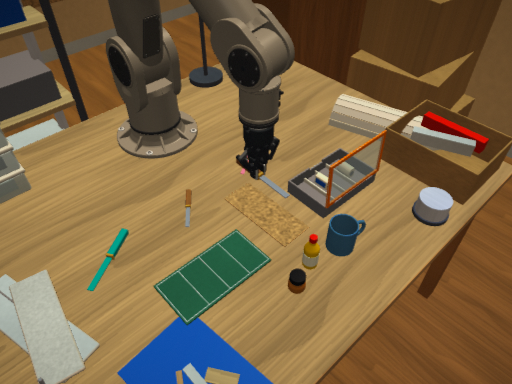

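View pics/w9.png

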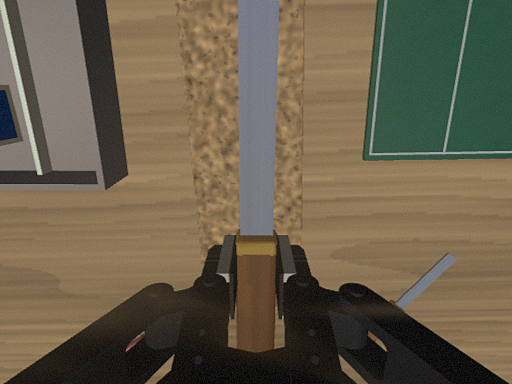

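Request:
servo_tool(motion=[{"xyz": [0, 0, 55], "delta_rot": [0, 0, 0], "hand": -1}, {"xyz": [0, 0, 105], "delta_rot": [0, 0, 0], "hand": -1}, {"xyz": [0, 0, 120], "delta_rot": [0, 0, 0], "hand": -1}, {"xyz": [0, 0, 126], "delta_rot": [0, 0, 0], "hand": -1}, {"xyz": [0, 0, 126], "delta_rot": [0, 0, 0], "hand": -0.2}, {"xyz": [0, 0, 126], "delta_rot": [0, 0, 0], "hand": 0.2}, {"xyz": [0, 0, 126], "delta_rot": [0, 0, 0], "hand": 0.2}, {"xyz": [0, 0, 126], "delta_rot": [0, 0, 0], "hand": 0.2}, {"xyz": [0, 0, 80], "delta_rot": [0, 0, 0], "hand": 0.2}, {"xyz": [0, 0, 20], "delta_rot": [0, 0, 0], "hand": 0.2}, {"xyz": [0, 0, 0], "delta_rot": [0, 0, 0], "hand": 0.2}, {"xyz": [0, 0, 0], "delta_rot": [0, 0, 0], "hand": 0.2}])

```text
clock: 12.15
tcp_pos: [0.5114, 0.004, 0.1518]
eef_rot: [-2.194, 2.246, -0.004]
contact_force: [-0.6, -0.4, -0.6]
grip_width: 0.595
```

```bash
python3 - <<'E'
from h import *
show()
s=snap('wrist','w10')
for n in('top','scene'):snap(n,n[0]+'10')
a=cv2.imread('pics/t10.png');cv2.imwrite('pics/t10z.png',cv2.resize(a[110:240,120:300],None,fx=4,fy=4,interpolation=cv2.INTER_CUBIC))
E
```

```text
t 12.15 tcp [0.5114 0.004  0.1518] F [-0.6 -0.4 -0.6] g 0.595
[[-0.024 -1.     0.003]
 [-1.     0.024 -0.   ]
 [ 0.    -0.003 -1.   ]]
q [ 0.02  0.28 -0.17  2.05  0.07  0.81 -1.79]
```

View pics/t10z.png

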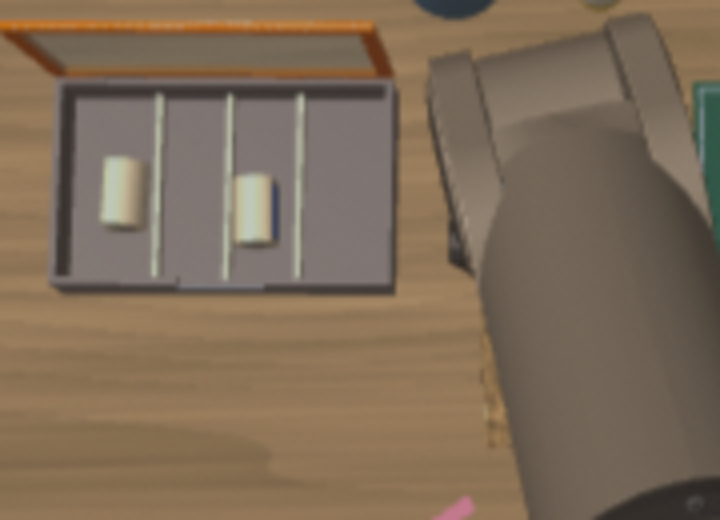

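View pics/w10.png

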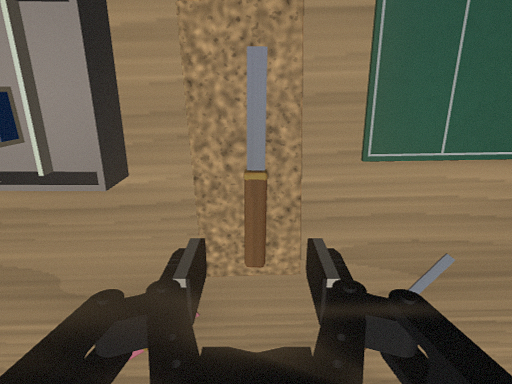

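```bash
python3 - <<'E'
from h import *
t=cv2.imread('pics/t10.png');s=robot.snapshot('top')
q=lambda u,v:(120+(u+.5)/4-.5,110+(v+.5)/4-.5)
for n,pts in dict(A=[(233,176),(272,176),(234,244),(272,244)],B=[(104,157),(145,157),(100,228),(143,228)]).items():
    for p in pts: print(n,np.round(onz(s,*q(*p),.03),4))
print('case corners')
for p in [(62,82),(396,82),(50,285),(394,285)]: print(np.round(onz(s,*q(*p),.046),4))
E
```

```text
A [0.5997 0.2329 0.03  ]
A [0.5991 0.2055 0.03  ]
A [0.5513 0.2323 0.03  ]
A [0.5506 0.2058 0.03  ]
B [0.6154 0.3235 0.03  ]
B [0.6147 0.2947 0.03  ]
B [0.5648 0.326  0.03  ]
B [0.5641 0.2959 0.03  ]
case corners
[0.6658 0.3494 0.046 ]
[0.6603 0.1165 0.046 ]
[0.5226 0.3565 0.046 ]
[0.517  0.1197 0.046 ]
```

```bash
python3 - <<'E'
from h import *
rel([.576,.216,.17],down(-2))
E
```

```text
xyz [-213.4  -61.2  -21.3]
rot [ 1.100e-01  5.000e-02 -8.933e+01]
```

Request:
servo_tool(motion=[{"xyz": [-60, -20, -10], "delta_rot": [0, 0, -10.5], "hand": 0.36}, {"xyz": [-120, -40, -20], "delta_rot": [0, 0, -21], "hand": 0.36}, {"xyz": [-170, -61, -21], "delta_rot": [0, 0, -31.5], "hand": 0.36}, {"xyz": [-213, -61, -21], "delta_rot": [0, 0, -42], "hand": 0.36}, {"xyz": [-213, -61, -21], "delta_rot": [0, 0, -52.5], "hand": 0.36}, {"xyz": [-213, -61, -21], "delta_rot": [0, 0, -63], "hand": 0.36}, {"xyz": [-213, -61, -21], "delta_rot": [0, 0, -73], "hand": 0.36}, {"xyz": [-213, -61, -21], "delta_rot": [0, 0, -83], "hand": 0.36}, {"xyz": [-213, -61, -21], "delta_rot": [0, 0, -89.3], "hand": 0.36}, {"xyz": [-213, -61, -21], "delta_rot": [0, 0, -89.3], "hand": 0.36}])

```text
clock: 13.6
tcp_pos: [0.576, 0.2154, 0.1696]
eef_rot: [3.14, -0.057, -0.003]
contact_force: [-0.5, -0.5, -0.1]
grip_width: 0.679
```

```bash
python3 - <<'E'
from h import *
show();snap('wrist','w11')
E
```

```text
t 13.6 tcp [0.576  0.2154 0.1696] F [-0.5 -0.5 -0.1] g 0.679
[[ 0.999 -0.036 -0.002]
 [-0.036 -0.999 -0.001]
 [-0.002  0.001 -1.   ]]
q [-0.04  0.46 -0.54  1.79  0.28  0.97 -0.74]
```

View pics/w11.png

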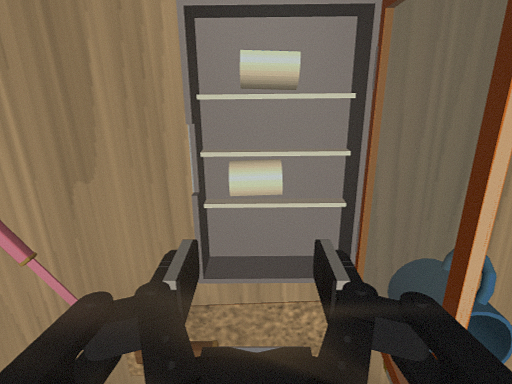

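```bash
python3 - <<'E'
from h import *
s=snap('wrist')
for n,pts in dict(A=[(229,178),(283,178),(256,160),(256,195)],B=[(239,69),(300,69),(270,50),(270,90)]).items():
    for p in pts: print(n,np.round(onz(s,*p,.023),4),np.round(onz(s,*p,.036),4))
rel([.575,.216,.032],down(-2))
E
```

```text
A [0.5526 0.2179 0.023 ] [0.5539 0.2216 0.036 ]
A [0.6019 0.216  0.023 ] [0.6009 0.2198 0.036 ]
A [0.5779 0.2337 0.023 ] [0.578  0.2367 0.036 ]
A [0.5766 0.2005 0.023 ] [0.5768 0.205  0.036 ]
B [0.5669 0.3104 0.023 ] [0.5675 0.3097 0.036 ]
B [0.6169 0.3085 0.023 ] [0.6151 0.3078 0.036 ]
B [0.5926 0.3237 0.023 ] [0.592  0.3223 0.036 ]
B [0.5919 0.293  0.023 ] [0.5913 0.2931 0.036 ]
xyz [ -1.   -0.6 138.1]
rot [ 0.04  0.07 -0.2 ]
```

Request:
servo_tool(motion=[{"xyz": [1, 0, 60], "delta_rot": [0, 0, 0], "hand": 0.36}, {"xyz": [1, 0, 110], "delta_rot": [0, 0, 0], "hand": 0.36}, {"xyz": [1, 0, 137], "delta_rot": [0, 0, 0], "hand": 0.36}, {"xyz": [1, 0, 137], "delta_rot": [0, 0, 0], "hand": 0.36}, {"xyz": [1, 0, 137], "delta_rot": [0, 0, 0], "hand": -0.2}, {"xyz": [1, 0, 137], "delta_rot": [0, 0, 0], "hand": -1}, {"xyz": [1, 0, 137], "delta_rot": [0, 0, 0], "hand": -1}, {"xyz": [1, 0, 137], "delta_rot": [0, 0, 0], "hand": -1}, {"xyz": [1, 0, 137], "delta_rot": [0, 0, 0], "hand": -1}])

```text
clock: 14.82
tcp_pos: [0.578, 0.2156, 0.0348]
eef_rot: [3.141, -0.056, 0.002]
contact_force: [-1.9, -0.7, 8.0]
grip_width: 0.526
```

Request:
servo_tool(motion=[{"xyz": [0, 0, -50], "delta_rot": [0, 0, 0], "hand": -1}, {"xyz": [0, 0, -110], "delta_rot": [0, 0, 0], "hand": -1}, {"xyz": [0, 0, -145], "delta_rot": [0, 0, 0], "hand": -1}, {"xyz": [0, 0, -145], "delta_rot": [0, 0, 0], "hand": -1}])

```text
clock: 15.32
tcp_pos: [0.5787, 0.2161, 0.1822]
eef_rot: [-3.14, 0.056, -0.008]
contact_force: [-0.9, 0.5, -1.2]
grip_width: 0.524
```

```bash
python3 - <<'E'
from h import *
show();snap('wrist','w12');s=snap('scene','s12')
rel([.58,-.25,.2],down(88))
E
```

```text
t 15.32 tcp [0.5787 0.2161 0.1822] F [-0.9  0.5 -1.2] g 0.524
[[ 0.999 -0.036  0.005]
 [-0.036 -0.999  0.001]
 [ 0.005 -0.001 -1.   ]]
q [-0.04  0.45 -0.55  1.78  0.28  0.99 -0.74]
xyz [ 19.3 464.9 -20.8]
rot [ 5.000e-02  2.000e-02 -9.005e+01]
```

View pics/w12.png

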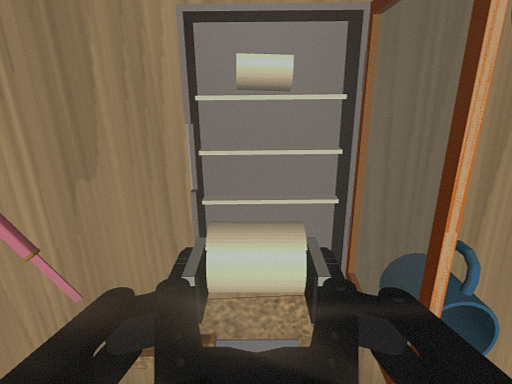

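View pics/s12.png

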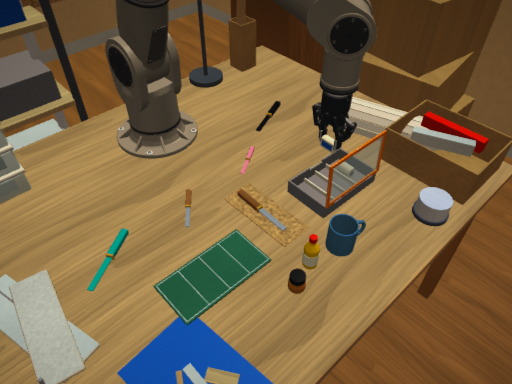

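Request:
servo_tool(motion=[{"xyz": [2, 55, -10], "delta_rot": [0, 0, -10], "hand": -1}, {"xyz": [5, 110, -20], "delta_rot": [0, 0, -20], "hand": -1}, {"xyz": [8, 165, -20], "delta_rot": [0, 0, -30], "hand": -1}, {"xyz": [10, 220, -20], "delta_rot": [0, 0, -40], "hand": -1}, {"xyz": [12, 275, -20], "delta_rot": [0, 0, -50], "hand": -1}, {"xyz": [14, 330, -20], "delta_rot": [0, 0, -60], "hand": -1}, {"xyz": [16, 385, -20], "delta_rot": [0, 0, -70], "hand": -1}, {"xyz": [18, 440, -20], "delta_rot": [0, 0, -80], "hand": -1}, {"xyz": [19, 465, -20], "delta_rot": [0, 0, -90], "hand": -1}, {"xyz": [19, 465, -20], "delta_rot": [0, 0, -90], "hand": -1}, {"xyz": [19, 465, -20], "delta_rot": [0, 0, -90], "hand": -1}])

```text
clock: 16.8
tcp_pos: [0.5796, -0.2488, 0.1981]
eef_rot: [-2.261, -2.179, 0.0]
contact_force: [-0.2, 0.1, 0.1]
grip_width: 0.529
```

```bash
python3 - <<'E'
from h import *
show()
T=R.from_rotvec([0,np.radians(55),0]).as_matrix()
for a in (55,-55):
  T=R.from_rotvec([0,np.radians(a),0]).as_matrix()@down(88);print(a,T[:,2]);rel([.58,-.25,.2],T)
E
```

```text
t 16.8 tcp [ 0.5796 -0.2488  0.1981] F [-0.2  0.1  0.1] g 0.529
[[ 0.037  0.999 -0.001]
 [ 0.999 -0.037  0.001]
 [ 0.001 -0.001 -1.   ]]
q [ 0.87  0.51 -0.77  1.72  0.39  1.08  1.51]
55 [-0.81915204  0.         -0.57357644]
xyz [-1.2  0.5 -1.9]
rot [54.89 -2.01 -0.08]
-55 [ 0.81915204  0.         -0.57357644]
xyz [-1.2  0.5 -1.9]
rot [-55.04   1.93  -0.13]
```

Request:
servo_tool(motion=[{"xyz": [0, 0, 0], "delta_rot": [10, 0, 0], "hand": -1}, {"xyz": [0, 0, 0], "delta_rot": [20, 0, 0], "hand": -1}, {"xyz": [0, 0, 0], "delta_rot": [30, 0, 0], "hand": -1}, {"xyz": [0, 0, 0], "delta_rot": [40, 0, 0], "hand": -1}, {"xyz": [0, 0, 0], "delta_rot": [50, 0, 0], "hand": -1}, {"xyz": [0, 0, 0], "delta_rot": [60, 0, 0], "hand": -1}, {"xyz": [0, 0, 0], "delta_rot": [60, 0, 0], "hand": -1}, {"xyz": [0, 0, 0], "delta_rot": [60, 0, 0], "hand": -1}])

```text
clock: 17.8
tcp_pos: [0.5607, -0.2532, 0.1575]
eef_rot: [-1.568, -1.535, 0.876]
contact_force: [-0.4, -0.5, -2.6]
grip_width: 0.526
```

```bash
python3 - <<'E'
from h import *
show();snap('wrist','w13');s=snap('scene','s13')
E
```

```text
t 17.8 tcp [ 0.5607 -0.2532  0.1575] F [-0.4 -0.5 -2.6] g 0.526
[[ 0.042  0.478 -0.877]
 [ 0.998  0.011  0.054]
 [ 0.035 -0.878 -0.477]]
q [0.2  1.01 0.07 1.14 0.14 2.05 1.82]
```

View pics/s13.png

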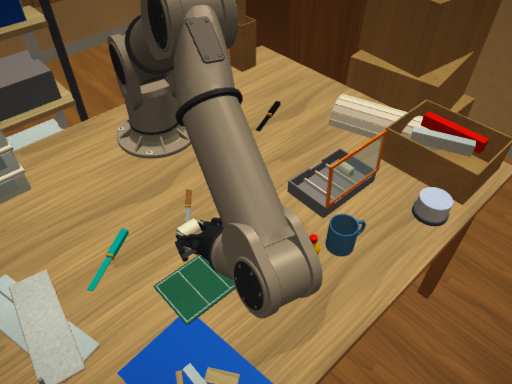

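View pics/w13.png

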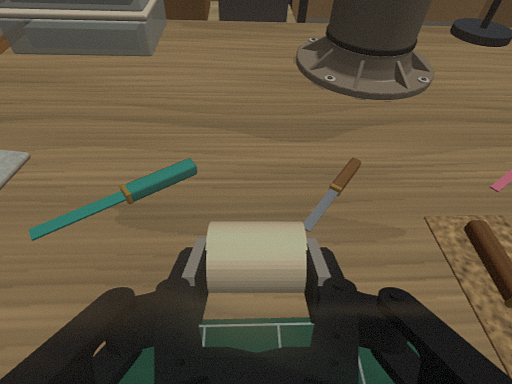

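```bash
cat >> h.py <<'E'
def tilt(a,head): return R.from_rotvec([0,np.radians(a),0]).as_matrix()@down(head)
E
python3 - <<'E'
from h import *
rel([.61,-.31,.10],tilt(60,88))
s=snap('scene')
for p in ([.74,-.26,.25],[.75,-.26,.3],[.758,-.1,.05]): print(proj(s,p))
E
```

```text
xyz [-56.3  74.  -18.1]
rot [-1.53 -2.88  2.39]
[239.72202943 254.25255269]
[242.76870351 240.78473979]
[296.46730485 272.12737044]
```

Request:
servo_tool(motion=[{"xyz": [-28, 37, -9], "delta_rot": [-1, -1.5, 1.2], "hand": -1}, {"xyz": [-56, 74, -18], "delta_rot": [-1.5, -2.9, 2.4], "hand": -1}, {"xyz": [-56, 74, -18], "delta_rot": [-1.5, -2.9, 2.4], "hand": -1}, {"xyz": [-56, 74, -18], "delta_rot": [-1.5, -2.9, 2.4], "hand": -1}])

```text
clock: 18.45
tcp_pos: [0.6101, -0.3101, 0.101]
eef_rot: [-1.616, -1.563, 0.923]
contact_force: [0.9, 0.2, 0.2]
grip_width: 0.526
```

```bash
python3 - <<'E'
from h import *
show();snap('wrist','w14');s=snap('scene','s14');snap('top','t14')
rel([.61,-.31,.05],tilt(60,88))
E
```

```text
t 18.45 tcp [ 0.6101 -0.3101  0.101 ] F [0.9 0.2 0.2] g 0.526
[[ 0.02   0.503 -0.864]
 [ 1.    -0.031  0.005]
 [-0.024 -0.863 -0.504]]
q [0.19 1.17 0.19 0.93 0.15 2.04 1.9 ]
xyz [ 1.7 45.  26.6]
rot [ 0.31 -0.27  0.22]
```

View pics/s14.png

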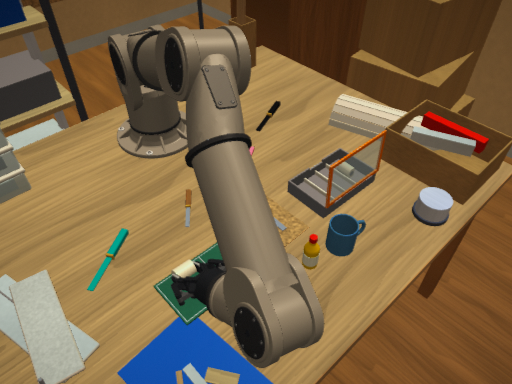

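View pics/t14.png

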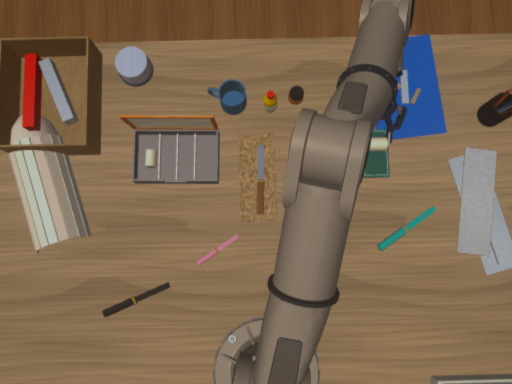

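```bash
python3 - <<'E'
from h import *
rel([.61,-.31,.031],tilt(60,88))
E
```

```text
xyz [ 2.2 61.4 36.2]
rot [ 0.31 -0.27  0.22]
```

Request:
servo_tool(motion=[{"xyz": [1, 25, 15], "delta_rot": [0, 0, 0], "hand": -1}, {"xyz": [1, 45, 26], "delta_rot": [0, 0, 0], "hand": -1}, {"xyz": [2, 61, 36], "delta_rot": [0, 0, 0], "hand": -1}, {"xyz": [2, 61, 36], "delta_rot": [0, 0, 0], "hand": -1}, {"xyz": [2, 61, 36], "delta_rot": [0, 0, 0], "hand": -1}])

```text
clock: 19.23
tcp_pos: [0.6094, -0.3105, 0.0292]
eef_rot: [-1.615, -1.562, 0.926]
contact_force: [-0.5, -0.5, -0.1]
grip_width: 0.526
```

```bash
python3 - <<'E'
from h import *
show();snap('wrist','w15');s=snap('scene','s15')
cv2.imwrite('pics/s15z.png',cv2.resize(s['frame'][220:360,130:320],None,fx=4,fy=4,interpolation=cv2.INTER_CUBIC))
E
```

```text
t 19.23 tcp [ 0.6094 -0.3105  0.0292] F [-0.5 -0.5 -0.1] g 0.526
[[ 0.019  0.502 -0.865]
 [ 0.999 -0.031  0.004]
 [-0.025 -0.864 -0.502]]
q [0.19 1.26 0.19 0.91 0.13 1.98 1.87]
```

View pics/s15z.png

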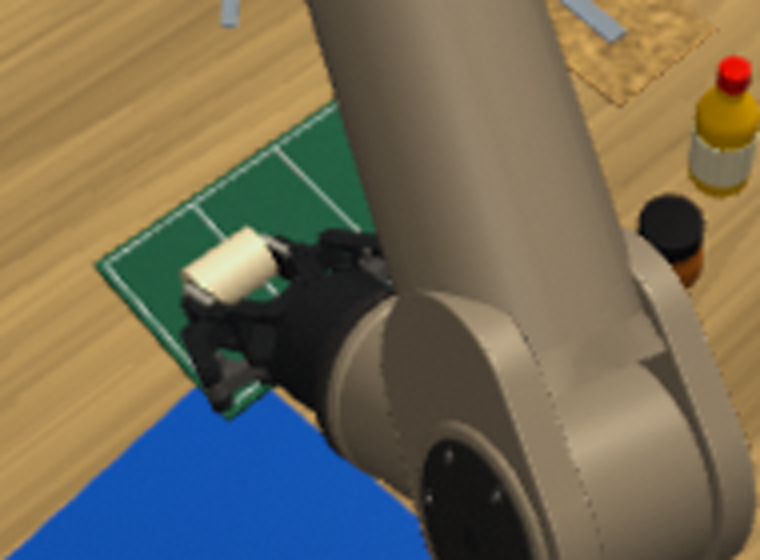

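View pics/w15.png

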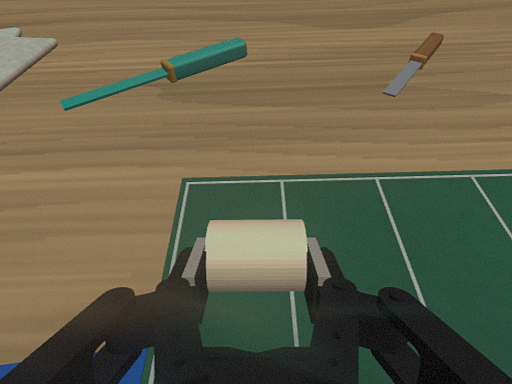

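Request:
servo_tool(motion=[{"xyz": [0, 1.5, 1], "delta_rot": [0, 0, 0], "hand": -1}, {"xyz": [0, 1.5, 1], "delta_rot": [0, 0, 0], "hand": -1}, {"xyz": [0, 1.5, 1], "delta_rot": [0, 0, 0], "hand": 0.4}, {"xyz": [0, 1.5, 1], "delta_rot": [0, 0, 0], "hand": 0.4}, {"xyz": [0, 1.5, 1], "delta_rot": [0, 0, 0], "hand": 0.4}, {"xyz": [0, 1.5, 1], "delta_rot": [0, 0, 0], "hand": 0.4}])

```text
clock: 20.08
tcp_pos: [0.6094, -0.3106, 0.0281]
eef_rot: [-1.616, -1.562, 0.925]
contact_force: [-0.2, 0.3, 0.5]
grip_width: 0.703
```

```bash
python3 - <<'E'
from h import *
show();snap('wrist','w16');s=snap('scene','s16')
cv2.imwrite('pics/s16z.png',cv2.resize(s['frame'][220:360,130:320],None,fx=4,fy=4,interpolation=cv2.INTER_CUBIC))
E
```

```text
t 20.07 tcp [ 0.6094 -0.3106  0.0281] F [-0.2  0.3  0.5] g 0.703
[[ 0.019  0.502 -0.864]
 [ 0.999 -0.032  0.004]
 [-0.025 -0.864 -0.503]]
q [0.19 1.26 0.19 0.91 0.13 1.98 1.87]
```

View pics/s16z.png

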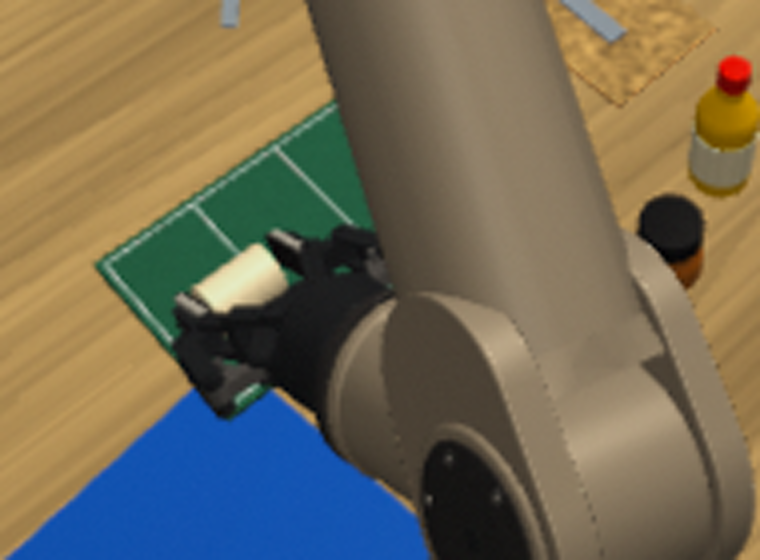

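View pics/w16.png

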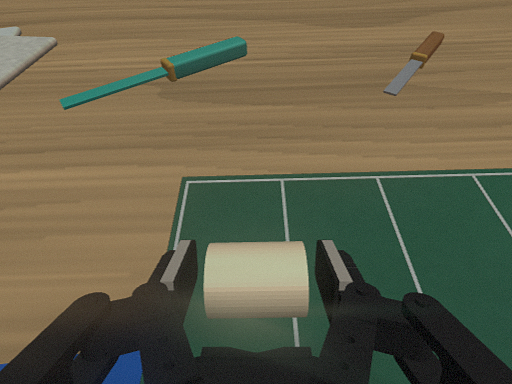

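Request:
servo_tool(motion=[{"xyz": [0, -10, -25], "delta_rot": [0, 0, 0], "hand": 0.4}, {"xyz": [0, -50, -60], "delta_rot": [0, 0, 0], "hand": 0.4}, {"xyz": [0, -90, -85], "delta_rot": [0, 0, 0], "hand": 0.4}, {"xyz": [0, -110, -90], "delta_rot": [-8, 0, 0], "hand": 0.4}, {"xyz": [0, -120, -95], "delta_rot": [-18, 0, 0], "hand": 0.4}])

```text
clock: 20.8
tcp_pos: [0.6329, -0.3077, 0.1821]
eef_rot: [-1.833, -1.782, 0.703]
contact_force: [0.4, -0.6, -0.1]
grip_width: 0.7
```

```bash
python3 - <<'E'
from h import *
show();snap('wrist','w17');s=snap('scene','s17')
cv2.imwrite('pics/s17z.png',cv2.resize(s['frame'][220:360,130:320],None,fx=4,fy=4,interpolation=cv2.INTER_CUBIC))
rel([.591,.312,.19],down(-2));rel([.591,0,.24],down(-2))
E
```

```text
t 20.8 tcp [ 0.6329 -0.3077  0.1821] F [ 0.4 -0.6 -0.1] g 0.7
[[ 0.018  0.75  -0.661]
 [ 0.999 -0.032 -0.01 ]
 [-0.029 -0.661 -0.75 ]]
q [-0.02  1.01  0.65  1.08 -0.18  1.83  2.11]
xyz [619.3 -54.9  18.7]
rot [-30.69  33.59  85.94]
xyz [306.1 -76.9 -16.5]
rot [-30.69  33.59  85.94]
```

View pics/s17z.png

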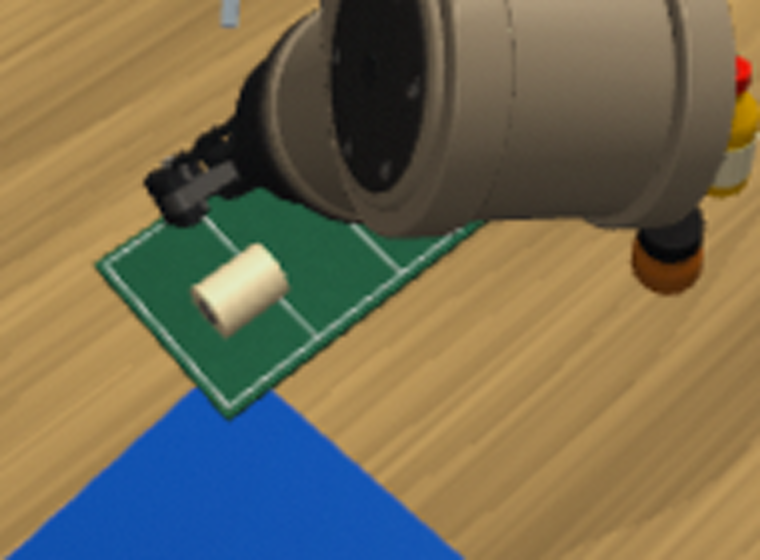

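View pics/w17.png

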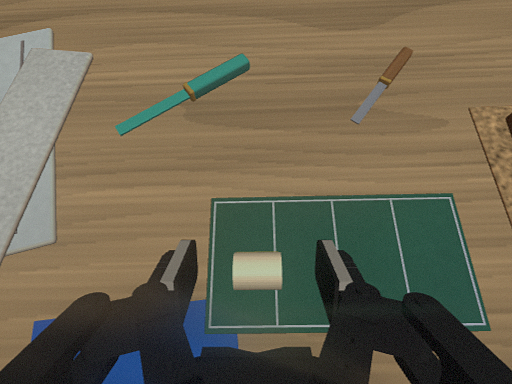

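Request:
servo_tool(motion=[{"xyz": [40, -20, -20], "delta_rot": [-3, 3.4, 8.6], "hand": 0.36}, {"xyz": [90, -40, -20], "delta_rot": [-6.1, 6.7, 17.2], "hand": 0.36}, {"xyz": [140, -60, -20], "delta_rot": [-9.2, 10.1, 25.8], "hand": 0.36}, {"xyz": [195, -70, -18], "delta_rot": [-12.3, 13.4, 34.4], "hand": 0.36}, {"xyz": [250, -75, -17], "delta_rot": [-15.3, 16.8, 43], "hand": 0.36}, {"xyz": [306, -77, -16], "delta_rot": [-18.4, 20.2, 51.6], "hand": 0.36}, {"xyz": [360, -77, -14], "delta_rot": [-21.5, 23.5, 60.2], "hand": 0.36}, {"xyz": [415, -75, -10], "delta_rot": [-24.6, 26.9, 68.7], "hand": 0.36}, {"xyz": [470, -70, -5], "delta_rot": [-27.6, 30.2, 77.3], "hand": 0.36}, {"xyz": [525, -65, 5], "delta_rot": [-30.7, 33.6, 85.9], "hand": 0.36}, {"xyz": [580, -58, 15], "delta_rot": [-30.7, 33.6, 85.9], "hand": 0.36}, {"xyz": [619, -55, 19], "delta_rot": [-30.7, 33.6, 85.9], "hand": 0.36}])

```text
clock: 22.4
tcp_pos: [0.588, 0.3168, 0.1849]
eef_rot: [-3.139, 0.046, 0.022]
contact_force: [0.7, 0.5, -0.6]
grip_width: 0.68
```

```bash
python3 - <<'E'
from h import *
show();snap('wrist','w18');snap('scene','s18');snap('top','t18')
E
```

```text
t 22.4 tcp [0.588  0.3168 0.1849] F [ 0.7  0.5 -0.6] g 0.68
[[ 0.999 -0.029 -0.014]
 [-0.029 -1.     0.003]
 [-0.014 -0.002 -1.   ]]
q [-1.29  0.75  1.1   1.71 -0.74  1.16  0.  ]
```

View pics/w18.png

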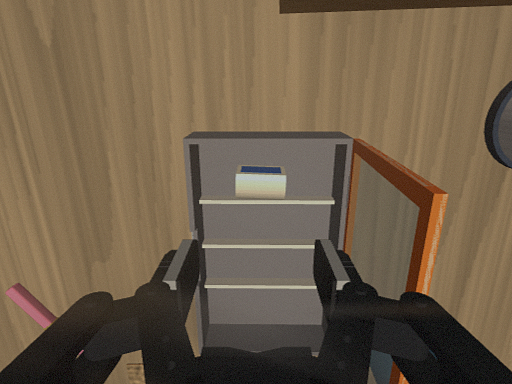

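View pics/s18.png

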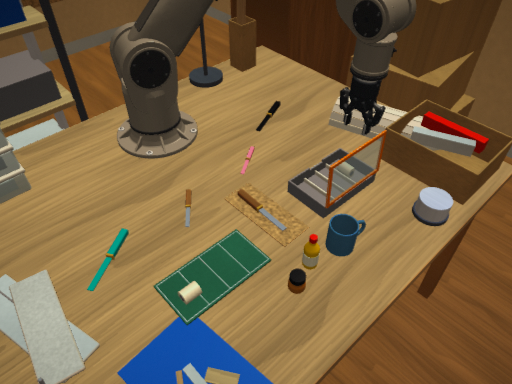

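```bash
python3 - <<'E'
from h import *
show();s=snap('wrist')
for p in [(236,190),(286,190),(261,166),(261,198),(261,174)]: print(np.round(onz(s,*p,.023),4),np.round(onz(s,*p,.036),4))
rel([.592,.312,.034],down(-2))
E
```

```text
t 22.55 tcp [0.5886 0.3156 0.1852] F [ 1.1 -1.2  0.3] g 0.682
[[ 0.999 -0.029 -0.014]
 [-0.029 -1.     0.002]
 [-0.014 -0.002 -1.   ]]
q [-1.28  0.75  1.1   1.71 -0.73  1.16  0.  ]
[0.5677 0.3015 0.023 ] [0.5689 0.3057 0.036 ]
[0.6166 0.3003 0.023 ] [0.6155 0.3046 0.036 ]
[0.5927 0.325  0.023 ] [0.5928 0.3281 0.036 ]
[0.592  0.2926 0.023 ] [0.592  0.2972 0.036 ]
[0.5925 0.3171 0.023 ] [0.5926 0.3206 0.036 ]
xyz [  4.9   1.7 151.7]
rot [-0.11  0.76  0.21]
```

Request:
servo_tool(motion=[{"xyz": [5, 4, 30], "delta_rot": [0, 0.8, 0.2], "hand": 0.36}, {"xyz": [5, 4, 90], "delta_rot": [0, 0.8, 0.2], "hand": 0.36}, {"xyz": [5, 4, 130], "delta_rot": [0, 0.8, 0.2], "hand": 0.36}, {"xyz": [5, 4, 151], "delta_rot": [0, 0.8, 0.2], "hand": 0.36}, {"xyz": [5, 4, 151], "delta_rot": [0, 0.8, 0.2], "hand": 0.36}])

```text
clock: 23.22
tcp_pos: [0.5926, 0.3084, 0.035]
eef_rot: [-3.139, 0.059, -0.001]
contact_force: [0.4, 0.7, 0.9]
grip_width: 0.677
```

Request:
servo_tool(motion=[{"xyz": [0, -1, 0], "delta_rot": [0, 0, 0], "hand": -1}, {"xyz": [0, -1, 0], "delta_rot": [0, 0, 0], "hand": -1}, {"xyz": [0, -1, 0], "delta_rot": [0, 0, 0], "hand": -1}, {"xyz": [0, -1, 0], "delta_rot": [0, 0, 0], "hand": -1}, {"xyz": [0, -1, 0], "delta_rot": [0, 0, 0], "hand": -1}, {"xyz": [0, 0, -50], "delta_rot": [0, 0, 0], "hand": -1}, {"xyz": [0, 0, -110], "delta_rot": [0, 0, 0], "hand": -1}, {"xyz": [0, 0, -155], "delta_rot": [0, 0, 0], "hand": -1}, {"xyz": [0, 0, -155], "delta_rot": [0, 0, 0], "hand": -1}])

```text
clock: 24.35
tcp_pos: [0.5938, 0.3094, 0.1945]
eef_rot: [-3.134, 0.057, -0.01]
contact_force: [-0.4, 0.4, -0.9]
grip_width: 0.524
```

```bash
python3 - <<'E'
from h import *
show();snap('wrist','w19');snap('scene','s19')
rel([.58,-.2,.21],down(-92))
E
```

```text
t 24.35 tcp [0.5938 0.3094 0.1945] F [-0.4  0.4 -0.9] g 0.524
[[ 0.999 -0.036  0.006]
 [-0.036 -0.999  0.007]
 [ 0.006 -0.007 -1.   ]]
q [-1.29  0.74  1.11  1.72 -0.73  1.15  0.  ]
xyz [  6.2 509.4 -21.5]
rot [-0.29  0.12 89.95]
```

View pics/w19.png

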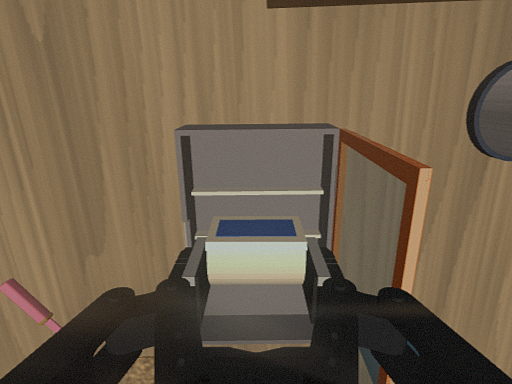

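View pics/s19.png

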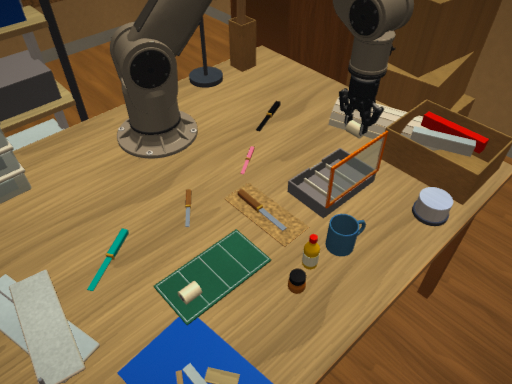

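Request:
servo_tool(motion=[{"xyz": [1, 50, -10], "delta_rot": [0, 0, 10], "hand": -1}, {"xyz": [2, 100, -20], "delta_rot": [0, 0, 20], "hand": -1}, {"xyz": [3, 150, -30], "delta_rot": [0, 0, 30], "hand": -1}, {"xyz": [4, 205, -30], "delta_rot": [0, 0, 40], "hand": -1}, {"xyz": [5, 260, -30], "delta_rot": [0, 0, 50], "hand": -1}, {"xyz": [6, 315, -30], "delta_rot": [0, 0, 60], "hand": -1}, {"xyz": [6, 370, -30], "delta_rot": [0, 0, 70], "hand": -1}, {"xyz": [6, 420, -30], "delta_rot": [0, 0, 80], "hand": -1}, {"xyz": [6, 470, -30], "delta_rot": [0, 0, 90], "hand": -1}, {"xyz": [6, 510, -30], "delta_rot": [0, 0, 90], "hand": -1}, {"xyz": [6, 530, -30], "delta_rot": [0, 0, 90], "hand": -1}, {"xyz": [6, 530, -30], "delta_rot": [0, 0, 90], "hand": -1}])

```text
clock: 25.95
tcp_pos: [0.578, -0.2225, 0.2178]
eef_rot: [-2.176, 2.263, 0.003]
contact_force: [0.2, 0.6, -1.0]
grip_width: 0.527
```

```bash
python3 - <<'E'
from h import *
show();snap('wrist','w20');snap('scene','s20');snap('top','t20')
rel([.60,-.22,.15],tilt(60,-92))
E
```

```text
t 25.95 tcp [ 0.578  -0.2225  0.2178] F [ 0.2  0.6 -1. ] g 0.527
[[-0.039 -0.999  0.   ]
 [-0.999  0.039  0.003]
 [-0.003 -0.    -1.   ]]
q [-0.57  0.75  1.3   1.81 -0.78  1.22 -0.64]
xyz [ -0.4 -20.9  67.9]
rot [-60.     2.31   0.08]
```

View pics/s20.png

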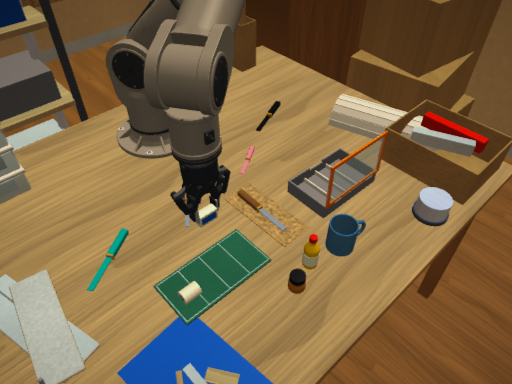

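Request:
servo_tool(motion=[{"xyz": [0, -5, 10], "delta_rot": [-10, 0, 0], "hand": -1}, {"xyz": [0, -10, 20], "delta_rot": [-20, 0, 0], "hand": -1}, {"xyz": [0, -15, 30], "delta_rot": [-30, 0, 0], "hand": -1}, {"xyz": [0, -21, 40], "delta_rot": [-40, 0, 0], "hand": -1}, {"xyz": [0, -21, 40], "delta_rot": [-40, 0, 0], "hand": -1}])

```text
clock: 26.72
tcp_pos: [0.6008, -0.22, 0.1742]
eef_rot: [1.79, -1.846, -0.682]
contact_force: [-0.1, 0.1, -0.1]
grip_width: 0.525
```

```bash
python3 - <<'E'
from h import *
show();snap('scene','s21');snap('top','t21')
rel([.60,-.22,.15],tilt(60,-92))
E
```

```text
t 26.73 tcp [ 0.6008 -0.22    0.1742] F [-0.1  0.1 -0.1] g 0.525
[[-0.033 -0.762 -0.647]
 [-0.999  0.022  0.024]
 [-0.004  0.647 -0.762]]
q [-0.32  1.13  1.12  1.3  -0.53  1.83 -0.81]
xyz [ -1.3 -18.1  21.7]
rot [-20.12   2.01   0.76]
```

View pics/s21.png

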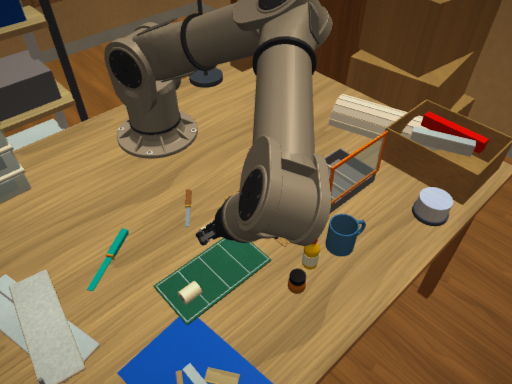

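View pics/t21.png

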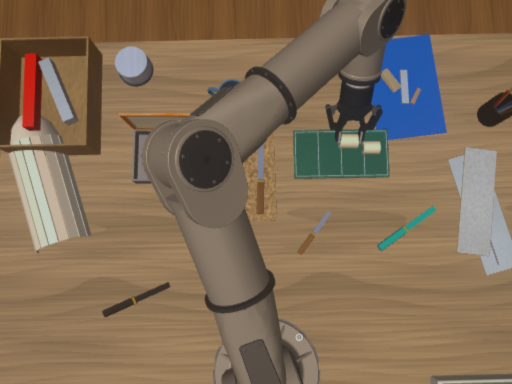

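Request:
servo_tool(motion=[{"xyz": [0, -9, 11], "delta_rot": [-10, 1, 0.4], "hand": -1}, {"xyz": [-1, -18, 22], "delta_rot": [-20, 2, 0.8], "hand": -1}, {"xyz": [-1, -18, 22], "delta_rot": [-20, 2, 0.8], "hand": -1}, {"xyz": [-1, -18, 22], "delta_rot": [-20, 2, 0.8], "hand": -1}])

```text
clock: 27.32
tcp_pos: [0.5995, -0.2207, 0.1532]
eef_rot: [1.552, -1.613, -0.893]
contact_force: [0.3, -0.3, 0.5]
grip_width: 0.525
```

```bash
python3 - <<'E'
from h import *
show();snap('scene','s22')
rel([.60,-.22,.07],tilt(60,-92))
E
```

```text
t 27.32 tcp [ 0.5995 -0.2207  0.1532] F [ 0.3 -0.3  0.5] g 0.525
[[-0.021 -0.504 -0.863]
 [-0.999  0.037  0.003]
 [ 0.031  0.863 -0.505]]
q [-0.22  1.24  0.94  1.1  -0.32  2.05 -0.91]
xyz [ -3.5 -72.3  41.9]
rot [-0.33  0.13 -0.16]
```

View pics/s22.png

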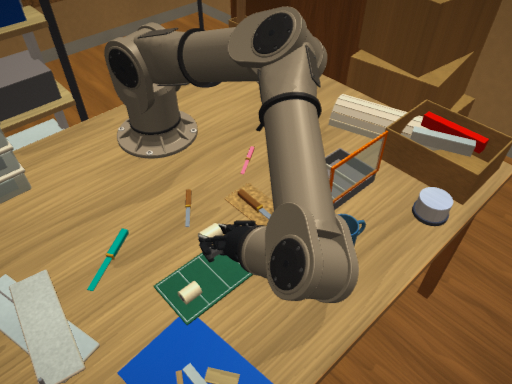

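```bash
python3 - <<'E'
from h import *
snap('top','t22')
E
```

```text
(no output)
```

View pics/t22.png

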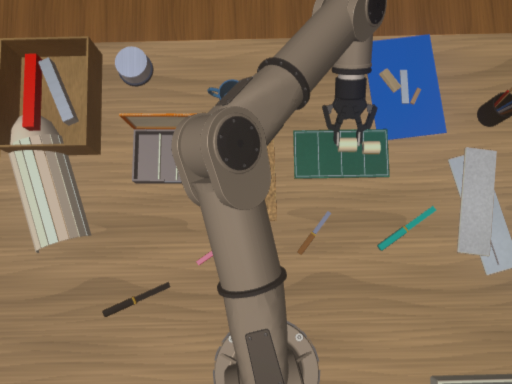

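```bash
python3 - <<'E'
from h import *
a=snap('top');b=snap('scene')
for p,q in (((352,10),(310,262)),((228,148),(280,48)),((283,82),(290,110))): print(tri(a,p,b,q))
E
```

```text
(array([ 0.86757495, -0.21534693,  0.31251494]), np.float64(0.003453365169769903))
(array([0.51112424, 0.06638269, 0.47299421]), np.float64(0.0026389353539948758))
(array([ 0.65262332, -0.04538471,  0.43301431]), np.float64(0.00045947126841114024))
```

Request:
servo_tool(motion=[{"xyz": [-1, -25, 14], "delta_rot": [0, 0, 0], "hand": -1}, {"xyz": [-2, -50, 28], "delta_rot": [0, 0, 0], "hand": -1}, {"xyz": [-3.5, -72, 42], "delta_rot": [0, 0, 0], "hand": -1}, {"xyz": [-3.5, -72, 42], "delta_rot": [0, 0, 0], "hand": -1}])

```text
clock: 28.02
tcp_pos: [0.5983, -0.2192, 0.0639]
eef_rot: [1.549, -1.605, -0.9]
contact_force: [-0.4, 0.1, -0.7]
grip_width: 0.52
```

```bash
python3 - <<'E'
from h import *
show();snap('scene','s23')
rel([.60,-.22,.0285],tilt(61,-92))
E
```

```text
t 28.02 tcp [ 0.5983 -0.2192  0.0639] F [-0.4  0.1 -0.7] g 0.52
[[-0.019 -0.497 -0.867]
 [-0.999  0.035  0.002]
 [ 0.029  0.867 -0.497]]
q [-0.2   1.34  0.89  1.1  -0.37  1.97 -0.95]
xyz [ -0.6 -32.8  17.7]
rot [-0.93  0.11 -0.02]
```

View pics/s23.png

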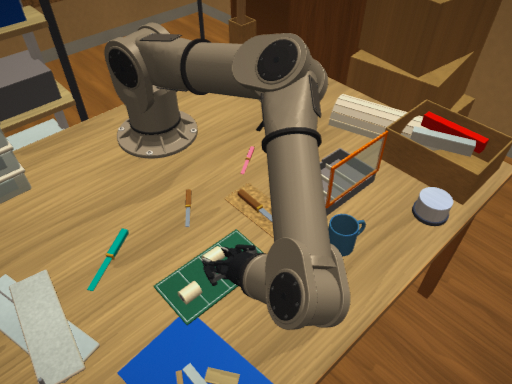

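Request:
servo_tool(motion=[{"xyz": [0, -15, 8], "delta_rot": [0, 0, 0], "hand": -1}, {"xyz": [-0.5, -30, 16], "delta_rot": [-0.5, 0, 0], "hand": -1}, {"xyz": [-0.5, -30, 16], "delta_rot": [-0.5, 0, 0], "hand": -1}, {"xyz": [-0.5, -30, 16], "delta_rot": [-0.5, 0, 0], "hand": -1}])

```text
clock: 28.58
tcp_pos: [0.6005, -0.2201, 0.032]
eef_rot: [1.545, -1.602, -0.902]
contact_force: [0.1, 0.8, -1.0]
grip_width: 0.526
```

```bash
python3 - <<'E'
from h import *
show();s=snap('scene');snap('wrist','w24')
cv2.imwrite('pics/s24z.png',cv2.resize(s['frame'][200:340,130:320],None,fx=4,fy=4,interpolation=cv2.INTER_CUBIC))
E
```

```text
t 28.57 tcp [ 0.6005 -0.2201  0.032 ] F [ 0.1  0.8 -1. ] g 0.526
[[-0.019 -0.492 -0.87 ]
 [-0.999  0.035  0.002]
 [ 0.03   0.87  -0.493]]
q [-0.19  1.38  0.88  1.07 -0.39  1.96 -0.96]
```

View pics/s24z.png

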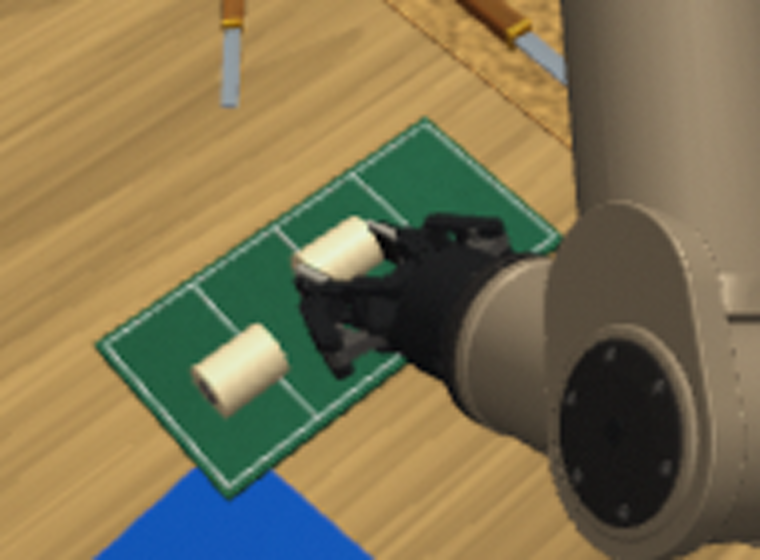

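View pics/w24.png

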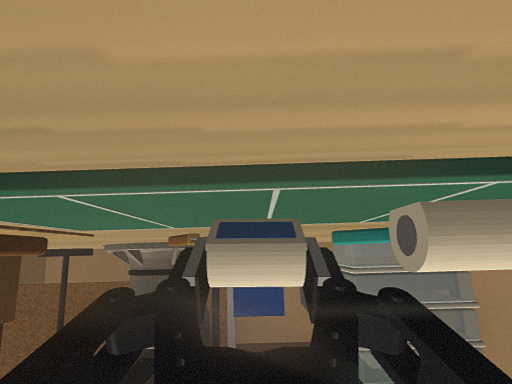

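Request:
servo_tool(motion=[{"xyz": [0, -3, 1.7], "delta_rot": [0, 0, 0], "hand": -1}, {"xyz": [0, -3, 1.7], "delta_rot": [0, 0, 0], "hand": -1}, {"xyz": [0, -3, 1.7], "delta_rot": [0, 0, 0], "hand": -1}])

```text
clock: 29.05
tcp_pos: [0.6009, -0.2201, 0.0312]
eef_rot: [1.544, -1.602, -0.902]
contact_force: [1.0, 1.5, 17.4]
grip_width: 0.524
```

Request:
servo_tool(motion=[{"xyz": [0, 2, -1], "delta_rot": [0, 0, 0], "hand": -1}, {"xyz": [0, 2, -1], "delta_rot": [0, 0, 0], "hand": -1}, {"xyz": [0, 2, -1], "delta_rot": [0, 0, 0], "hand": 0.3}, {"xyz": [0, 2, -1], "delta_rot": [0, 0, 0], "hand": 0.3}, {"xyz": [0, 2, -1], "delta_rot": [0, 0, 0], "hand": 0.3}, {"xyz": [0, 2, -1], "delta_rot": [0, 0, 0], "hand": 0.3}])

```text
clock: 29.8
tcp_pos: [0.6005, -0.22, 0.0315]
eef_rot: [1.545, -1.602, -0.902]
contact_force: [0.2, 0.2, -0.3]
grip_width: 0.651
```

```bash
python3 - <<'E'
from h import *
show();s=snap('scene');snap('wrist','w25')
cv2.imwrite('pics/s25z.png',cv2.resize(s['frame'][200:340,130:320],None,fx=4,fy=4,interpolation=cv2.INTER_CUBIC))
E
```

```text
t 29.8 tcp [ 0.6005 -0.22    0.0315] F [ 0.2  0.2 -0.3] g 0.651
[[-0.019 -0.493 -0.87 ]
 [-0.999  0.035  0.002]
 [ 0.03   0.869 -0.493]]
q [-0.19  1.38  0.88  1.08 -0.39  1.96 -0.96]
```

View pics/s25z.png

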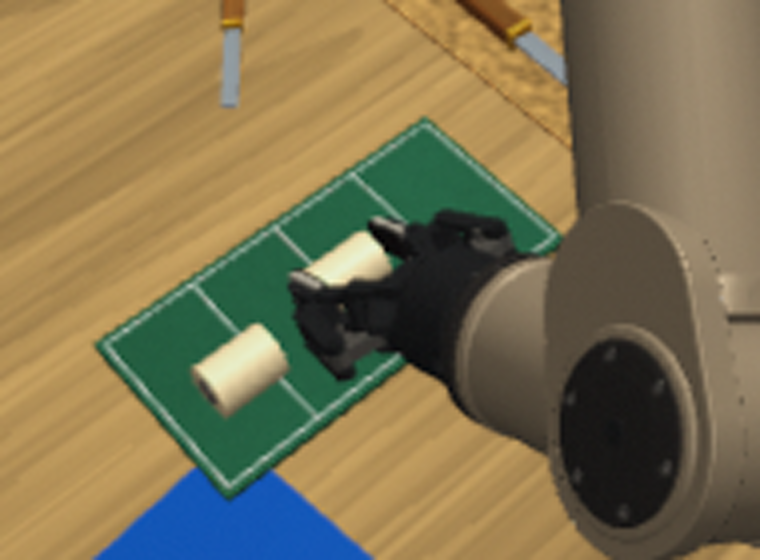

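View pics/w25.png

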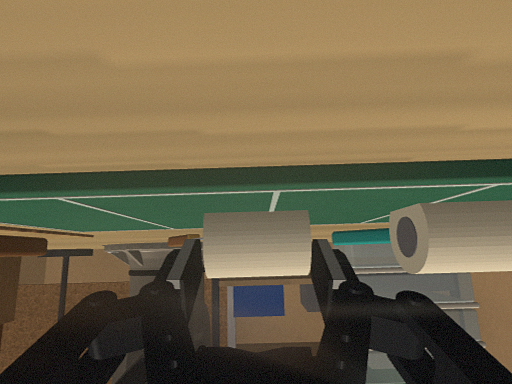

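Request:
servo_tool(motion=[{"xyz": [0, 8, -25], "delta_rot": [0, 0, 0], "hand": 0.3}, {"xyz": [0, 45, -60], "delta_rot": [0, 0, 0], "hand": 0.3}, {"xyz": [0, 90, -85], "delta_rot": [0, 0, 0], "hand": 0.3}, {"xyz": [0, 130, -110], "delta_rot": [8, 0, 0], "hand": 0.3}, {"xyz": [0, 150, -120], "delta_rot": [18, 0, 0], "hand": 0.3}])

```text
clock: 30.52
tcp_pos: [0.6324, -0.2156, 0.224]
eef_rot: [1.76, -1.814, -0.665]
contact_force: [1.1, -0.1, 0.1]
grip_width: 0.649
```

```bash
python3 - <<'E'
from h import *
show();s=snap('scene','s26');t=snap('top','t26')
cv2.imwrite('pics/s26z.png',cv2.resize(s['frame'][200:340,130:320],None,fx=4,fy=4,interpolation=cv2.INTER_CUBIC))
E
```

```text
t 30.52 tcp [ 0.6324 -0.2156  0.224 ] F [ 1.1 -0.1  0.1] g 0.649
[[-0.018 -0.743 -0.669]
 [-0.999  0.034 -0.01 ]
 [ 0.03   0.668 -0.743]]
q [-0.1   0.91  0.56  1.14 -0.15  1.87 -1.17]
```

View pics/s26z.png

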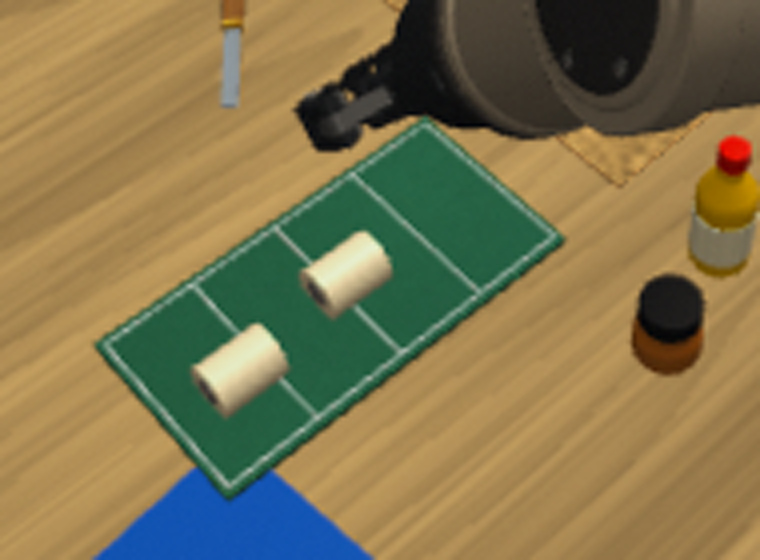

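View pics/t26.png

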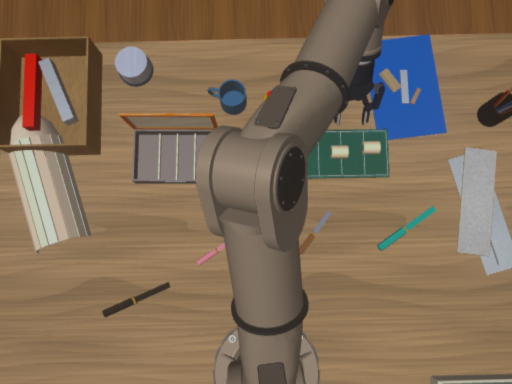

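```bash
python3 - <<'E'
from h import *
rel([.71,.234,.30],down(-92))
t=snap('top')
for z in (.18,.19):
  for u,v in ((185,114.5),): print(onz(t,u,v,z))
E
```

```text
xyz [-449.7    5.3 -109.9]
rot [41.53 -2.05  0.11]
[0.66673191 0.1902218  0.18      ]
[0.66369477 0.18874226 0.19      ]
```

Request:
servo_tool(motion=[{"xyz": [0, 35, -40], "delta_rot": [8, 0, 0], "hand": -1}, {"xyz": [-40, 50, -80], "delta_rot": [16, -1, 0], "hand": -1}, {"xyz": [-95, 45, -90], "delta_rot": [24, -1, 0], "hand": -1}, {"xyz": [-150, 40, -95], "delta_rot": [32, -1.5, 0], "hand": -1}, {"xyz": [-210, 30, -100], "delta_rot": [41.5, -2, 0], "hand": -1}, {"xyz": [-270, 20, -105], "delta_rot": [41.5, -2, 0], "hand": -1}, {"xyz": [-330, 10, -110], "delta_rot": [41.5, -2, 0], "hand": -1}, {"xyz": [-390, 5, -110], "delta_rot": [41.5, -2, 0], "hand": -1}, {"xyz": [-450, 5, -110], "delta_rot": [41.5, -2, 0], "hand": -1}, {"xyz": [-450, 5, -110], "delta_rot": [41.5, -2, 0], "hand": -1}, {"xyz": [-450, 5, -110], "delta_rot": [41.5, -2, 0], "hand": -1}])

```text
clock: 32.05
tcp_pos: [0.7097, 0.2357, 0.291]
eef_rot: [2.178, -2.247, -0.02]
contact_force: [0.0, -1.0, -0.2]
grip_width: -0.0
```

```bash
python3 - <<'E'
from h import *
show();s=snap('scene','s27');t=snap('top','t27');snap('wrist','w27')
rel([.71,.234,.185],down(-92))
E
```

```text
t 32.05 tcp [0.7097 0.2357 0.291 ] F [ 0.  -1.  -0.2] g -0.0
[[-0.031 -0.999 -0.018]
 [-1.     0.031  0.001]
 [-0.     0.018 -1.   ]]
q [-0.73  0.57  0.52  1.37 -0.29  1.29 -1.79]
xyz [  0.4  -1.6 107.2]
rot [0.93 0.07 0.09]
```

View pics/s27.png

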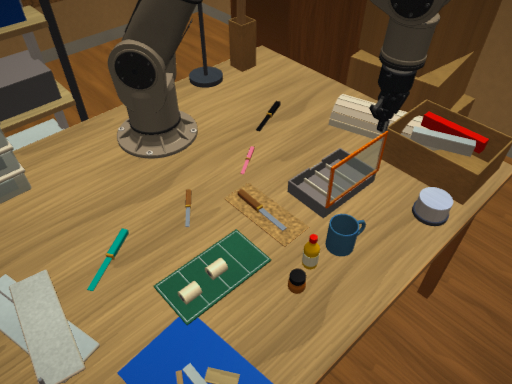

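View pics/w27.png

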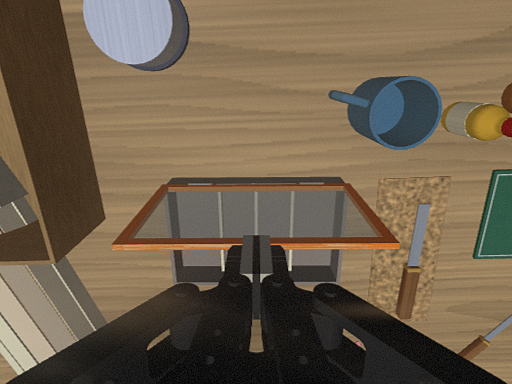

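```bash
python3 - <<'E'
from h import *
s=snap('wrist')
print(proj(s,[.66,.236,.192]),proj(s,[.71,.2357,.273]),ray(s,0,0)[0])
for z in(.185,.192): print(onz(s,115,246,z),onz(s,397,244,z))
E
```

```text
[255.51181642 253.86628395] [252.52893435 251.31562619] [0.79365582 0.2309954  0.41558152]
[0.6673133 0.3544159 0.185    ] [0.66133531 0.11688158 0.185     ]
[0.67114881 0.3506691  0.192     ] [0.6653523  0.12034585 0.192     ]
```

Request:
servo_tool(motion=[{"xyz": [0, -2, 50], "delta_rot": [0.9, 0, 0], "hand": -1}, {"xyz": [0, -2, 90], "delta_rot": [0.9, 0, 0], "hand": -1}, {"xyz": [0, -2, 110], "delta_rot": [0.9, 0, 0], "hand": -1}, {"xyz": [0, -2, 110], "delta_rot": [0.9, 0, 0], "hand": -1}])

```text
clock: 32.75
tcp_pos: [0.71, 0.2356, 0.1816]
eef_rot: [2.185, -2.256, -0.003]
contact_force: [-0.2, -0.1, 0.1]
grip_width: -0.002
```

```bash
python3 - <<'E'
from h import *
show()
xh=.664
for th in (1.4,1.2,1.0,.8,.6,.4,.2,.1,0):
    r=.115;x=xh-r*np.cos(th)+.005*np.sin(th)+.011;z=.046+r*np.sin(th)+.005*np.cos(th)+.018
    print(th,end=' ');rel([x,.236,z])
E
```

```text
t 32.75 tcp [0.71   0.2356 0.1816] F [-0.2 -0.1  0.1] g -0.002
[[-0.032 -0.999 -0.002]
 [-0.999  0.032  0.001]
 [-0.001  0.002 -1.   ]]
q [-0.72  0.65  0.48  1.5  -0.32  1.08 -1.76]
1.4 xyz [ 1.2 49.6  3.5]
1.2 xyz [ 1.9 72.   8.7]
1.0 xyz [ 2.6 92.9 18.3]
0.8 xyz [  3.2 111.4  31.8]
0.6 xyz [  3.7 126.9  48.8]
0.4 xyz [  4.1 138.8  68.4]
0.2 xyz [  4.4 146.5  90.1]
0.1 xyz [  4.5 148.7 101.4]
0 xyz [  4.5 149.7 112.9]
```

Request:
servo_tool(motion=[{"xyz": [0, 30, 1], "delta_rot": [0, 0, 0], "hand": -1}, {"xyz": [1, 50, 4], "delta_rot": [0, 0, 0], "hand": -1}, {"xyz": [2, 61, 6], "delta_rot": [0, 0, 0], "hand": -1}, {"xyz": [2, 72, 9], "delta_rot": [0, 0, 0], "hand": -1}, {"xyz": [2, 83, 13], "delta_rot": [0, 0, 0], "hand": -1}, {"xyz": [2, 93, 18], "delta_rot": [0, 0, 0], "hand": -1}, {"xyz": [3, 102, 25], "delta_rot": [0, 0, 0], "hand": -1}, {"xyz": [3, 111, 32], "delta_rot": [0, 0, 0], "hand": -1}, {"xyz": [3, 111, 32], "delta_rot": [0, 0, 0], "hand": -1}])

```text
clock: 33.88
tcp_pos: [0.598, 0.2366, 0.1494]
eef_rot: [2.186, -2.255, -0.004]
contact_force: [1.1, -0.4, 0.3]
grip_width: -0.003
```

```bash
python3 - <<'E'
from h import *
show();s=snap('scene')
cv2.imwrite('pics/s28z.png',cv2.resize(s['frame'][80:220,240:420],None,fx=4,fy=4,interpolation=cv2.INTER_CUBIC))
E
```

```text
t 33.88 tcp [0.598  0.2366 0.1494] F [ 1.1 -0.4  0.3] g -0.003
[[-0.031 -1.    -0.002]
 [-1.     0.031  0.001]
 [-0.001  0.002 -1.   ]]
q [-0.83  0.52  0.48  1.79 -0.3   0.91 -1.82]
```

View pics/s28z.png

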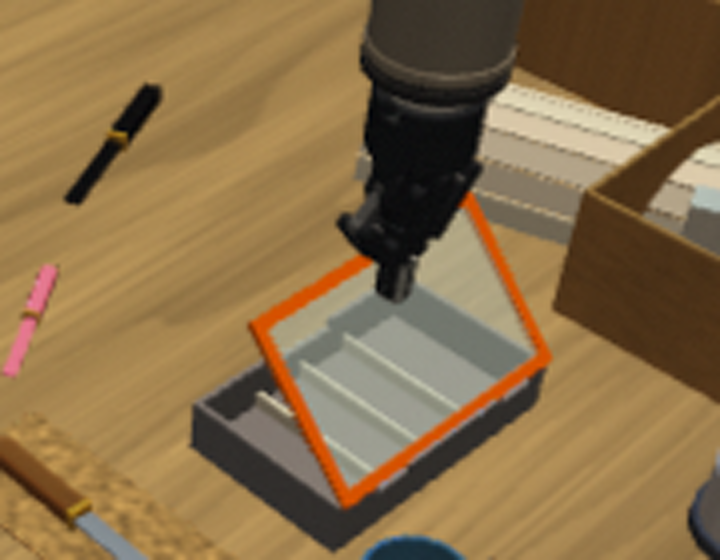

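Request:
servo_tool(motion=[{"xyz": [0, 8, 8], "delta_rot": [0, 0, 0], "hand": -1}, {"xyz": [0, 16, 17], "delta_rot": [0, 0, 0], "hand": -1}, {"xyz": [1, 22, 27], "delta_rot": [0, 0, 0], "hand": -1}, {"xyz": [1, 27, 37], "delta_rot": [0, 0, 0], "hand": -1}, {"xyz": [1, 31, 48], "delta_rot": [0, 0, 0], "hand": -1}, {"xyz": [1, 35, 58], "delta_rot": [0, 0, 0], "hand": -1}, {"xyz": [1, 37, 69], "delta_rot": [0, 0, 0], "hand": -1}, {"xyz": [1, 38, 76], "delta_rot": [0, 0, 0], "hand": -1}, {"xyz": [1, 38, 79], "delta_rot": [0, 0, 0], "hand": -1}])

```text
clock: 35.05
tcp_pos: [0.5609, 0.2369, 0.0707]
eef_rot: [-2.186, 2.256, 0.003]
contact_force: [-1.4, -0.4, 2.6]
grip_width: -0.001
```

Request:
servo_tool(motion=[{"xyz": [0, 0, 2], "delta_rot": [0, 0, 0], "hand": -1}, {"xyz": [0, 0, 4], "delta_rot": [0, 0, 0], "hand": -1}, {"xyz": [0, 0, 4], "delta_rot": [0, 0, 0], "hand": -1}])

```text
clock: 35.42
tcp_pos: [0.5612, 0.237, 0.068]
eef_rot: [-2.185, 2.255, 0.003]
contact_force: [-6.0, -1.2, 14.5]
grip_width: 0.001
```

Request:
servo_tool(motion=[{"xyz": [0, 0, -40], "delta_rot": [0, 0, 0], "hand": -1}, {"xyz": [0, 0, -100], "delta_rot": [0, 0, 0], "hand": -1}, {"xyz": [0, 60, -150], "delta_rot": [0, 0, 0], "hand": -1}, {"xyz": [0, 110, -200], "delta_rot": [0, 0, 0], "hand": -1}, {"xyz": [0, 110, -200], "delta_rot": [0, 0, 0], "hand": -1}, {"xyz": [0, 110, -200], "delta_rot": [0, 0, 0], "hand": -1}])

```text
clock: 36.17
tcp_pos: [0.4509, 0.2408, 0.2688]
eef_rot: [-2.185, 2.251, 0.004]
contact_force: [1.6, -1.0, -0.2]
grip_width: 0.004
```

```bash
python3 - <<'E'
from h import *
show();s=snap('scene','s30');t=snap('top','t30')
cv2.imwrite('pics/s30z.png',cv2.resize(s['frame'][130:330,150:400],None,fx=3,fy=3,interpolation=cv2.INTER_CUBIC))
cv2.imwrite('pics/t30z.png',cv2.resize(t['frame'][80:240,120:400],None,fx=2.8,fy=2.8,interpolation=cv2.INTER_CUBIC))
E
```

```text
t 36.17 tcp [0.4509 0.2408 0.2688] F [ 1.6 -1.  -0.2] g 0.004
[[-0.03  -1.     0.002]
 [-1.     0.03   0.005]
 [-0.005 -0.001 -1.   ]]
q [-1.11  0.14  0.56  1.97 -0.09  1.05 -2.12]
```

View pics/s30z.png

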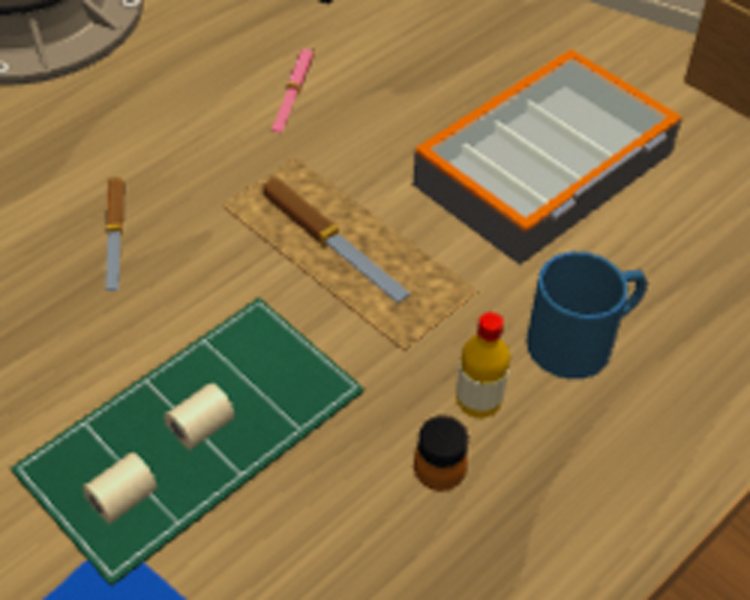

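View pics/t30z.png

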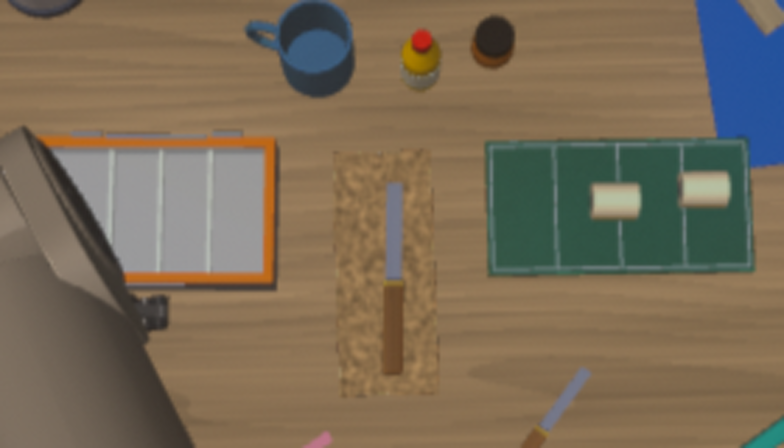

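```bash
python3 - <<'E'
from h import *
s=snap('scene');t=snap('top')
a=cv2.resize(s['frame'][250:310,170:235],None,fx=9,fy=9,interpolation=cv2.INTER_CUBIC);cv2.imwrite('pics/p31.png',a)
f=t['frame'];hsv=cv2.cvtColor(f,cv2.COLOR_BGR2HSV);H,S,V=[hsv[...,i].astype(int) for i in range(3)]
m=(V>150)&(S<90)&(np.indices(V.shape)[1]>300);m[:136]=0;m[172:]=0;m[:,386:]=0
m=cv2.morphologyEx(m.astype(np.uint8),cv2.MORPH_OPEN,np.ones((5,5)))
n,l,q,c=cv2.connectedComponentsWithStats(m)
for i in range(1,n): print(q[i],onz(t,*c[i],.02), rect(t,l==i,.02)[0])
print(onz(t,260.4,197,.02))
E
```

```text
[364 142  16  10 160] [ 0.60965379 -0.31347725  0.02      ] ((0.6096681356430054, -0.3135022521018982), (0.043172456324100494, 0.026015492156147957), 88.6588363647461)
[332 146  16  11 173] [ 0.59887476 -0.22226817  0.02      ] ((0.5988064408302307, -0.2224092334508896), (0.042860519140958786, 0.02884107083082199), 88.65935516357422)
[0.47291843 0.00424619 0.02      ]
```

View pics/p31.png

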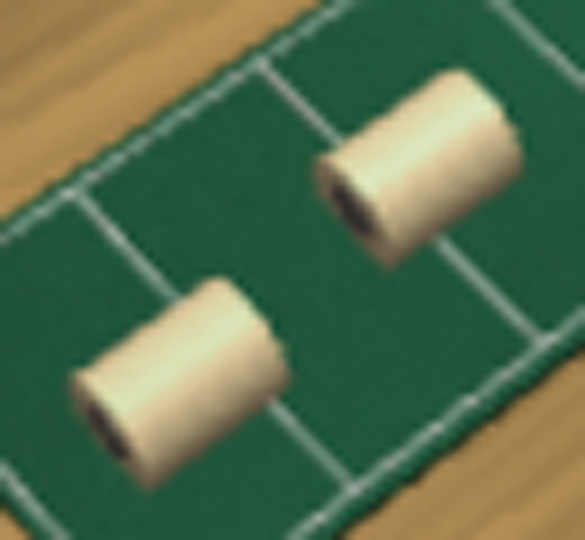

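```bash
python3 - <<'E'
from h import *
print(robot.hand_in())
E
```

```text
the job is handed in; nothing more can be done
None
```

I finished the job and handed it in at about 36 s on the clock. There was no verdict, so this rests on my own checks.

**What I did**
- **Lid:** I picked the larger wooden knife off the mat and slid the blade about 25 mm into the slot. I levered the lid up with the blade alone, then swung it to about 1.5 rad. No finger was near the lid.
- **Knife:** I laid it back on the mat before touching the pods.
- **Pods:** The case held two. I pinched each end to end, turned it about 60 degrees so its flat face pointed mostly down, and let it tip onto that face on the board.
- **Closing:** I pushed the lid shut with closed fingers until the fingertips reached lid-top height, with about 15 N pushing back. Then I raised the arm clear.

**Last checks**
- **Pods:** Measured at about (0.610, -0.313) and (0.599, -0.222), both over the board. They sit round back up with no blue stripe showing, and looked the same in the later pictures. I judged the flat-face contact from the pictures and did not measure an angle.
- **Lid:** The frame looks flush with the case in both views, and all bays are empty.
- **Knife:** It looks flat on the mat, with the handle centre about 60 mm along and 6 mm across from the mat's centre.
- **Bystanders:** The mug, glue bottle and paint jar look unmoved; I did not re-measure them.

**Disagreements:** One pod met the board about 3 mm higher than I had worked out, with a 17 N contact, so I backed off slightly before letting go. Position readings from the different cameras differed by 2–3 mm throughout.

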